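# Put away the gas soldering kit

## Task

Put the gas soldering kit away: stand every gas canister upright against the plywood stop, by butting its foot against the board and tipping the neck end up (the foot stays down at the table, do not carry canisters through the air), and press every soldering pen down into a clip place of its own in the rack until the spring fingers have snapped around it and it rests fully home on the supports. Don't knock the other things on the table about.

Things in the scene. Friction and masses are not known exactly. Their poses are not given: they have to be found in the camera images.
- stop_face (a point): the stop: an upright plywood board fixed on the table, 360 mm wide, 75 mm high, 18 mm thick. This point is the middle of its face, on the side the canisters lie, at table height: x points into the board, away from the canisters, y along it, z up. The canisters start with their feet 10 to 40 mm in front of the face.
- rack: the pen rack fixed on the table: an aluminium plate 125 mm (its x) by 300 mm (its y), 10 mm thick, carrying four clip places side by side in y, 78 mm apart. Origin under its centre.
- place0 (a point): a clip place of the rack: where the centre of a seated pen comes to lie, 42 mm above the table; the pen lies along its x axis. Two pairs of steel spring fingers, 12 mm wide, stand at x = -40 and +40 mm; at rest their tips are 13 mm apart 7 mm above the pen's axis, flared above (top 60 mm over the table). They give way sideways to a pen pressed straight down with 10 to 25 N.
- place1 (a point): a clip place of the rack: where the centre of a seated pen comes to lie, 42 mm above the table; the pen lies along its x axis. Two pairs of steel spring fingers, 12 mm wide, stand at x = -40 and +40 mm; at rest their tips are 13 mm apart 7 mm above the pen's axis, flared above (top 60 mm over the table). They give way sideways to a pen pressed straight down with 10 to 25 N.
- place2 (a point): a clip place of the rack: where the centre of a seated pen comes to lie, 42 mm above the table; the pen lies along its x axis. Two pairs of steel spring fingers, 12 mm wide, stand at x = -40 and +40 mm; at rest their tips are 13 mm apart 7 mm above the pen's axis, flared above (top 60 mm over the table). They give way sideways to a pen pressed straight down with 10 to 25 N.
- place3 (a point): a clip place of the rack: where the centre of a seated pen comes to lie, 42 mm above the table; the pen lies along its x axis. Two pairs of steel spring fingers, 12 mm wide, stand at x = -40 and +40 mm; at rest their tips are 13 mm apart 7 mm above the pen's axis, flared above (top 60 mm over the table). They give way sideways to a pen pressed straight down with 10 to 25 N.
- can0_mid (a point): gas canister, about 0.5 kg: grey body 52 mm in diameter, square black rubber boot at the foot (52 x 52 mm, 22 mm long), neck 28 mm in diameter from 147 to 185 mm above the foot; total 185 mm. Starts lying, foot towards the stop. x axis from foot to neck (up when it stands). This point is on its axis, 92.5 mm from the foot.
- can0_foot (a point): centre of the flat underside of the foot of can0 (26 mm above the table when lying, 0 when standing); axes as the canister.
- can1_mid (a point): gas canister, about 0.5 kg: grey body 52 mm in diameter, square black rubber boot at the foot (52 x 52 mm, 22 mm long), neck 28 mm in diameter from 147 to 185 mm above the foot; total 185 mm. Starts lying, foot towards the stop. x axis from foot to neck (up when it stands). This point is on its axis, 92.5 mm from the foot.
- can1_foot (a point): centre of the flat underside of the foot of can1 (26 mm above the table when lying, 0 when standing); axes as the canister.
- can2_mid (a point): gas canister, about 0.5 kg: grey body 52 mm in diameter, square black rubber boot at the foot (52 x 52 mm, 22 mm long), neck 28 mm in diameter from 147 to 185 mm above the foot; total 185 mm. Starts lying, foot towards the stop. x axis from foot to neck (up when it stands). This point is on its axis, 92.5 mm from the foot.
- can2_foot (a point): centre of the flat underside of the foot of can2 (26 mm above the table when lying, 0 when standing); axes as the canister.
- pen0_mid (a point): soldering pen, about 90 g: round shaft 18 mm in diameter, 124 mm between two square collars (22 mm square, 12 mm long), thin 22 mm tip beyond the collar at its -x end; x axis along it. Starts lying on its collars, axis 11 mm up. This point is on its axis, midway between the collars. It may be clipped in either way round.
- pen1_mid (a point): soldering pen, about 90 g: round shaft 18 mm in diameter, 124 mm between two square collars (22 mm square, 12 mm long), thin 22 mm tip beyond the collar at its -x end; x axis along it. Starts lying on its collars, axis 11 mm up. This point is on its axis, midway between the collars. It may be clipped in either way round.
- pen2_mid (a point): soldering pen, about 90 g: round shaft 18 mm in diameter, 124 mm between two square collars (22 mm square, 12 mm long), thin 22 mm tip beyond the collar at its -x end; x axis along it. Starts lying on its collars, axis 11 mm up. This point is on its axis, midway between the collars. It may be clipped in either way round.
- pen3_mid (a point): soldering pen, about 90 g: round shaft 18 mm in diameter, 124 mm between two square collars (22 mm square, 12 mm long), thin 22 mm tip beyond the collar at its -x end; x axis along it. Starts lying on its collars, axis 11 mm up. This point is on its axis, midway between the collars. It may be clipped in either way round.
- spool: a reel of solder standing flat, 56 mm across, 38 mm high; not part of the job. Origin at its underside.
- tape: a roll of tape lying flat, 64 mm across, 18 mm high; not part of the job. Origin at its underside.
- case: a small closed plastic case, 84 x 114 mm, 45 mm high; not part of the job. Origin at its underside.
Things that resemble listed ones, but are neither listed nor needed, are in the scene too. Leave any purple or turquoise look-alike of the part that bears pen3_mid alone.

How it is judged:
By the outcome, as a careful person would: the job done as asked, in the order asked, and still so for the second after the job is handed in, with the robot touching nothing.
Of can0, can1, can2 only 2 to 3 are there at a start; the rules pass over those that are not, and their reading is None.
Of pen0, pen1, pen2, pen3 only 3 to 4 are there at a start; the rules pass over those that are not, and their reading is None.
At some moment in a run one of pen0, pen1, pen2, pen3 may be knocked a few centimetres aside while the robot is not near it.
Once in a run the grip may slacken for a moment while it holds something.
It also fails if it takes over 210 s, if anything falls off the work surface, if the arm or the gripper's body presses on something with over 40 N, if the wrist force passes 120 N, or if a joint passes its speed limit or range.

## Robot

A 7-joint arm with a two-finger parallel gripper is mounted at the origin on the work surface. World frame = base frame: x ahead of the robot, y to its left, z up, the work surface at z = 0. Lengths are in m, angles in rad, forces in N, time in s.
With the tool pointing down it reaches from about 0.425 to 0.825 m from the base axis. Payload 3.6 kg.
Tool frame: the origin (TCP) lies on the front face of the gripper's body, between the roots of the fingers; the fingertips stand 73 mm ahead of it and the grasp point (between the pads) lies 54 mm ahead of it; z points along the fingers, x is the direction in which the jaws open and shut, and the axes are right-handed (so a half turn about z gives the same grasp; the last joint's range is limited). The gripper opens to 85 mm and grips with 20 to 120 N. Pads are 22 mm wide; open, the fingers measure 114 mm over their backs; the gripper's body (76 mm by 85 mm) begins 54 mm behind the grasp point. The pads swing forward as they close: fully open they stand 13 mm farther back than shut.
Start: joints at [-1.3, 0.615, -0.013, 1.423, 0.008, 1.103, -0.04], TCP at [0.191, 0.621, 0.304] pointing down, gripper open.
Joint ranges: [-3.12, 3.12], [-0.3, 2.06], [-1.34, 1.32], [0.26, 2.42], [-1.36, 4.5], [0.01, 1.98], [-2.84, 2.84]. Speed limits (rad/s): [2.79, 2.79, 3.14, 3.14, 3.14, 3.14, 3.14].

## Interface

Orientations are given as a unit quaternion [w, x, y, z].
In Python, from bench import observe, eyes, ticket gives the robot as it stands. The module is installed in compiled form; this text tells all that it offers.
- The arm moves only by the shell command python3 -m creep 'ROWS' [FORCE]. ROWS is JSON, a list of rows, each a list of 3 entries, a list of its own where there are three numbers: the shift along the world's x, y, z each as a share of 0.15 m, from -1 to 1, then the turn, a rotation vector about the world's x, y, z each as a share of pi/2 rad, from -1 to 1, then the opening, from 0 (shut) to 1 (fully open). A call has 1 to 12 rows; each row is the pose to reach, as a shift and turn from the pose commanded when the call began; what a row does not reach only later rows make up. A row lasts 1/8 s, in which the tool goes at most 62.5 mm and 10.7 degrees, less where a joint would pass 70% of its speed; a pose out of reach is approached as far as the arm can. A call with a number of a shift or a turn outside -1 to 1 is refused whole. A call with a gripper value outside its range is refused whole. The fingers move at their own pace and stop on an object; FORCE is the grip in N (left out, the last holds). Time passes only in rows, so rows that repeat a pose let the fingers close. It gives the time, the measured TCP pose, the force and the opening at its end, in the units of the state.
- observe(): the state, without advancing time (a new reading comes with each control period).
- eyes.capture(name): name is "scene" or "top"; returns a dict with "pixels" (420x560x3 uint8, red, green, blue), "depth" (420x560 float32, m along the optical axis (not along the pixel's ray), 0 where there is no reading), "fx", "fy", "cx", "cy" (pixels), "rvec" (rotation vector, rad) and "tvec" (3), from world to camera coordinates, as OpenCV has them. Camera axes: x right, y down, z forward; pixel columns grow to the right and rows downward; lengths in m; the calibration is good to about 2 mm. A picture is of the moment at which its call begins.
- ticket.close_job(): hands the job in, once; it reports no verdict.
The state is a dict: "time": time; "joint_pos": joint angles; "qd": joint speeds; "tau": joint torques, N m; "tool_pos": TCP position; "tcp_rot": TCP orientation; "ft_force": force on the tool from outside, world axes, zero at the start; "moment": the same for the moment, N m; "gripper_width": finger opening in m.
Only numpy, scipy, OpenCV 4.12 (cv2) and the standard library are available. Lean on these libraries where they do the work, as an engineer would, in place of code of your own. Each camera call takes 0.05 s, during which the arm holds its last target. There are 200 camera calls.

## Working session

There is one attempt and no reset: what is moved stays moved. The work goes in short steps, Python scripts to look and compute and a shell command to move; the robot and the scene stay as the last step left them, time stands still between calls to the robot, and variables do not carry over. Pictures are saved under pics/ and viewed, about 12 in all and at most 16, crops included, and the job is handed in when it is done.

```bash
mkdir -p pics && cat > h.py <<'E'
import numpy as np, cv2
from bench import observe, eyes, ticket
def cap(n, save=None):
    c=eyes.capture(n)
    c['R']=cv2.Rodrigues(np.array(c['rvec'],float))[0]; c['t']=np.array(c['tvec'],float).ravel()
    c['bgr']=cv2.cvtColor(c['pixels'],cv2.COLOR_RGB2BGR)
    if save: cv2.imwrite('pics/'+save,c['bgr'])
    return c
def ray(c,u,v,z):
    d=c['R'].T@np.array([(u-c['cx'])/c['fx'],(v-c['cy'])/c['fy'],1.]); o=-c['R'].T@c['t']
    return o+d*(z-o[2])/d[2]
def cloud(c):
    v,u=np.mgrid[0:420,0:560]; d=c['depth']
    p=np.stack([(u-c['cx'])/c['fx']*d,(v-c['cy'])/c['fy']*d,d],-1)
    w=(p-c['t'])@c['R']; w[d==0]=np.nan
    return w
def proj(c,p):
    q=c['R']@np.array(p,float)+c['t']; return c['fx']*q[0]/q[2]+c['cx'],c['fy']*q[1]/q[2]+c['cy']
E
python3 - <<'E'
from h import *
print(observe())
for n in('scene','top'):
    c=cap(n,n+'0.png'); print(n,c['fx'],c['cx'],c['cy'],-c['R'].T@c['t'],c['R'].round(3).tolist())
    np.savez(n+'0.npz',**{k:c[k] for k in('depth','R','t','fx','fy','cx','cy','bgr')})
E
```

```text
{'time': 0.0, 'joint_pos': array([-1.29950865,  0.61591555, -0.01260299,  1.42494737,  0.00810196,
        1.10338008, -0.04042051]), 'qd': array([ 0.00194488,  0.00046462, -0.00016282,  0.0008881 ,  0.0009575 ,
        0.00020632,  0.00038724]), 'tau': array([-2.94482534e-04, -4.69214845e+01,  2.59235222e-01, -1.71037102e+01,
        1.00069630e-02,  9.72800364e-03, -3.66072825e-06]), 'tool_pos': array([0.19053591, 0.62082722, 0.30272426]), 'tcp_rot': array([ 7.91818151e-04,  8.04166983e-01,  5.94402030e-01, -1.03107161e-03]), 'ft_force': array([-0.45435979,  0.49117197,  0.39946106]), 'moment': array([-0.02323542, -0.00363563, -0.01655644]), 'gripper_width': 0.08558912242021899}
scene 477.40356057766286 274.95031129173753 210.44089406020643 [1.08161505 0.34666212 1.22901386] [[-0.532, 0.846, 0.01], [0.72, 0.459, -0.521], [-0.446, -0.27, -0.853]]
top 516.2895935259645 280.28129795996966 205.14438307007185 [0.29749404 0.01353293 1.67956814] [[0.0, -1.0, 0.006], [-0.994, -0.001, -0.113], [0.113, -0.006, -0.994]]
```

View pics/top0.png

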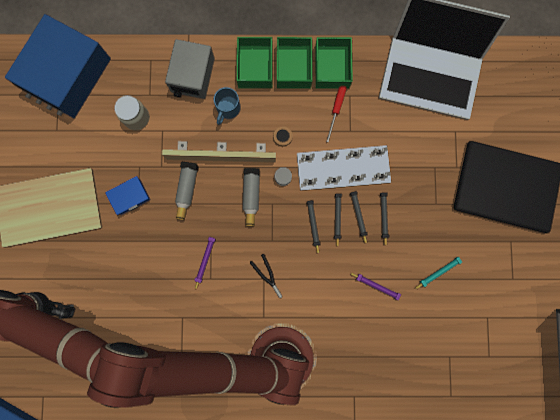

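View pics/scene0.png

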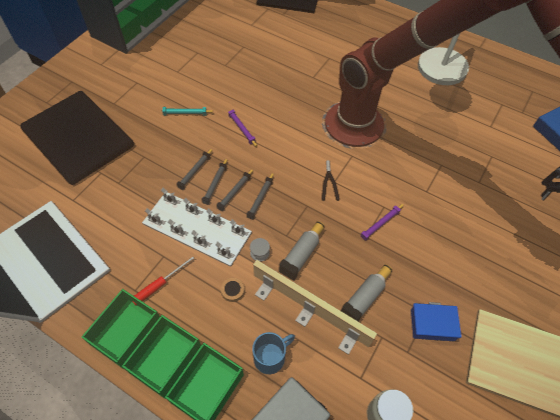

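The top view shows two grey canisters at (186,192) and (251,196), with their necks towards the robot and feet towards the stop at (219,156). The rack is at (344,167). Four dark pens lie at (313,225), (337,218), (359,217) and (385,218). Spool (283,177), tape (283,136) and case (127,196) stay put.

Possible mix-ups for the pens are purple (205,262), purple (376,286), turquoise (438,272), the pliers (265,275) and the screwdriver (337,112). I choose the four dark ones with brass tips.

```bash
cat > m.py <<'E'
from h import *
import sys
def comps(c,zmin=.006,x=(.25,.8),y=(-.35,.45),amin=25):
    w=cloud(c); m=((w[...,2]>zmin)&(w[...,2]<.25)&(w[...,0]>x[0])&(w[...,0]<x[1])&(w[...,1]>y[0])&(w[...,1]<y[1])).astype(np.uint8)
    n,l,s,ce=cv2.connectedComponentsWithStats(m,connectivity=4)
    for i in range(1,n):
        if s[i,4]<amin: continue
        p=w[l==i]; r=cv2.minAreaRect(p[:,:2].astype(np.float32))
        col=np.median(c['bgr'][l==i],0)
        yield i,l==i,ce[i],s[i,4],p,r,col
if __name__=='__main__':
    for n in('top','scene'):
        c=cap(n)
        w=cloud(c); print(n,'table z',np.nanmedian(w[280:300,200:230,2]))
        for i,m,ce,a,p,r,col in comps(c):
            b=cv2.boxPoints(r)
            print(ce.round(0),a,'ctr',np.round(r[0],3),'size',np.round(r[1],3),'ang',round(r[2],1),'zmax',np.nanpercentile(p[:,2],97).round(3),'bgr',col)
E
python3 m.py
python3 - <<'E'
import cv2,numpy as np
a=cv2.imread('pics/top0.png')[135:260,155:405]; cv2.imwrite('pics/crop.png',cv2.resize(a,None,fx=3.2,fy=3.2,interpolation=cv2.INTER_CUBIC))
E
```

```text
top table z -0.0012058825330792254
[143. 113.] 150 ctr [0.777 0.444] size [0.045 0.011] ang 1.0 zmax 0.111 bgr [60. 72. 75.]
[226. 114.] 237 ctr [0.774 0.177] size [0.073 0.052] ang 89.9 zmax 0.092 bgr [50. 45. 36.]
[333. 124.] 81 ctr [ 0.75  -0.163] size [0.02  0.108] ang 69.1 zmax 0.025 bgr [102. 109. 131.]
[283. 136.] 295 ctr [ 0.716 -0.003] size [0.062 0.062] ang 21.9 zmax 0.025 bgr [55. 74. 95.]
[343. 168.] 2614 ctr [ 0.612 -0.204] size [0.128 0.299] ang 5.9 zmax 0.058 bgr [184. 175. 168.]
[219. 156.] 1097 ctr [0.654 0.209] size [0.376 0.04 ] ang 88.9 zmax 0.08 bgr [110. 150. 153.]
[185. 188.] 853 ctr [0.532 0.315] size [0.059 0.186] ang 80.4 zmax 0.055 bgr [ 95. 105. 104.]
[283. 176.] 237 ctr [ 0.58  -0.004] size [0.053 0.053] ang 64.3 zmax 0.044 bgr [121. 127. 127.]
[251. 194.] 835 ctr [0.511 0.099] size [0.185 0.054] ang 0.4 zmax 0.057 bgr [ 95. 106. 106.]
[144. 195.] 108 ctr [0.52  0.439] size [0.051 0.022] ang 3.6 zmax 0.05 bgr [148.   82.5  51. ]
[359. 215.] 283 ctr [ 0.45  -0.252] size [0.169 0.023] ang 12.9 zmax 0.025 bgr [63. 67. 66.]
[384. 216.] 278 ctr [ 0.445 -0.333]
[... 1555 characters left out ...]
.7 zmax 0.055 bgr [103. 120. 125.]
[259. 247.] 308 ctr [ 0.584 -0.005] size [0.053 0.053] ang 87.1 zmax 0.043 bgr [127. 134. 136.]
[177. 268.] 91 ctr [ 0.748 -0.169] size [0.017 0.108] ang 73.4 zmax 0.022 bgr [133. 149. 167.]
[331. 300.] 3351 ctr [0.553 0.2  ] size [0.359 0.223] ang 89.6 zmax 0.078 bgr [ 94. 115. 125.]
[232. 289.] 444 ctr [ 0.721 -0.004] size [0.062 0.063] ang 83.1 zmax 0.023 bgr [ 65.   94.5 125. ]
[415. 312.] 167 ctr [0.527 0.439] size [0.059 0.023] ang 2.5 zmax 0.048 bgr [147.  88.  57.]
[277. 340.] 382 ctr [0.776 0.178] size [0.064 0.047] ang 89.0 zmax 0.093 bgr [78. 71. 62.]
[375. 400.] 122 ctr [0.781 0.444] size [0.012 0.039] ang 89.3 zmax 0.111 bgr [ 99.5 118.  126. ]
```

View pics/crop.png

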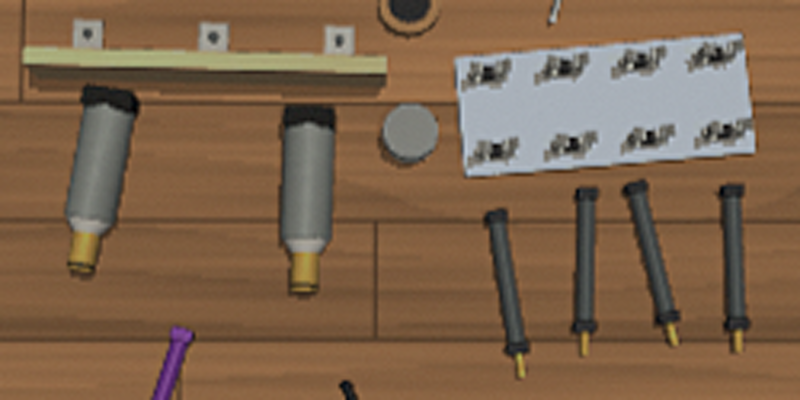

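```bash
cat > m2.py <<'E'
from h import *
from m import comps
def axis(p):
    q=p[:,:2]; c=q.mean(0); d=np.linalg.svd(q-c,full_matrices=False)[2][0]; d=d*np.sign(d[0])
    s=(q-c)@d; n=np.array([-d[1],d[0]]); t=(q-c)@n
    lo,hi=np.percentile(s,[.5,99.5]); a,b=np.percentile(t,[2,98])
    return c+n*(a+b)/2,d,lo,hi,b-a
def report(c,what='stop rack can pen'):
    w=cloud(c)
    if 'stop' in what:
        m=(w[...,2]>.066)&(w[...,2]<.09)&(w[...,0]>.6)&(w[...,0]<.69)&(w[...,1]>.0)&(w[...,1]<.45)
        p=w[m]; r=cv2.minAreaRect(p[:,:2].astype(np.float32)); k=axis(p)
        print(' stop top ctr',np.round(k[0]+k[1]*(k[2]+k[3])/2,4),'dir',np.degrees(np.arctan2(k[1][1],k[1][0])).round(2),np.round([k[3]-k[2],k[4]],3),'z',np.median(p[:,2]).round(4))
    if 'rack' in what:
        reg=(w[...,0]>.5)&(w[...,0]<.72)&(w[...,1]>-.38)&(w[...,1]<-.035)
        m=reg&(w[...,2]>.004)&(w[...,2]<.018)&(c['bgr'].min(-1)>110)
        p=w[m]; r=cv2.minAreaRect(p[:,:2].astype(np.float32)); print(' plate',np.round(r[0],4),np.round(r[1],3),round(r[2],2),'z',np.median(p[:,2]).round(4))
        p=w[reg&(w[...,2]>.035)].astype(np.float32)
        s=(p[:,0]>p[:,0].mean()+ .08*(p[:,1]-p[:,1].mean())*-1)
        K=cv2.kmeans(p[:,:2].copy(),8,None,(3,50,1e-5),20,cv2.KMEANS_PP_CENTERS)
        for q in sorted(K[2].tolist()): print('  clip',np.round(q,4))
    for i,m,ce,a,p,r,col in comps(c):
        if 'can' in what and a>600 and .4<ce[0]*0+r[0][0]<.6 and np.percentile(p[:,2],97)<.06 and r[0][1]>.05:
            k=axis(p); print(' can px',ce.round(),'c',np.round(k[0],4),'ang',np.degrees(np.arctan2(k[1][1],k[1][0])).round(2),'neck',np.round(k[0]+k[1]*k[2],4),'foot',np.round(k[0]+k[1]*k[3],4),'len,w',np.round([k[3]-k[2],k[4]],3))
        if 'pen' in what and max(r[1])>.13 and min(r[1])<.04 and col.max()<100 and r[0][0]>.3:
            k=axis(p); e=k[0]+k[1]*(k[3]-.074)  # far-end collar is at the +x side
            yl=((c['bgr'][m][:,2].astype(int)-c['bgr'][m][:,0])>35); tp=p[yl].mean(0) if yl.sum() else [0,0]
            print(' pen px',ce.round(),'mid(if tip near robot)',np.round(e,4),'ang',np.degrees(np.arctan2(k[1][1],k[1][0])).round(2),'len,w',np.round([k[3]-k[2],k[4]],3),'tip',np.round(tp[:2],3))
if __name__=='__main__':
    import sys
    for n in('top','scene'): print(n); report(cap(n),*sys.argv[1:])
E
python3 m2.py
```

```text
top
 stop top ctr [0.6444 0.1994] dir 88.58 [0.356 0.018] z 0.0736
 plate [ 0.6355 -0.2021] [0.17  0.299] 5.04 z 0.0092
  clip [ 0.5622 -0.0907]
  clip [ 0.5688 -0.1702]
  clip [ 0.5757 -0.2472]
  clip [ 0.5825 -0.3263]
  clip [ 0.6415 -0.085 ]
  clip [ 0.6487 -0.1617]
  clip [ 0.6554 -0.2411]
  clip [ 0.6626 -0.3188]
 can px [185. 188.] c [0.5401 0.31  ] ang -9.47 neck [0.441  0.3265] foot [0.6208 0.2965] len,w [0.182 0.049]
 can px [251. 194.] c [0.519  0.0988] ang -1.79 neck [0.4193 0.102 ] foot [0.6034 0.0962] len,w [0.184 0.048]
 pen px [359. 215.] mid(if tip near robot) [ 0.4597 -0.2495] ang 13.23 len,w [0.167 0.019] tip [ 0.405 -0.264]
 pen px [384. 216.] mid(if tip near robot) [ 0.4536 -0.333 ] ang 1.39 len,w [0.165 0.019] tip [ 0.4   -0.337]
 pen px [338. 218.] mid(if tip near robot) [ 0.4494 -0.1819] ang -1.25 len,w [0.164 0.018] tip [ 0.392 -0.182]
 pen px [313. 225.] mid(if tip near robot) [ 0.428  -0.1021] ang 8.93 len,w [0.167 0.018] tip [ 0.37  -0.113]
scene
 stop top ctr [0.6485 0.1998] dir 88.73 [0.354 0.019] z 0.0748
 plate [ 0.6359 -0.2024] [0.178 0.304] 7.02 z 0.011
  clip [ 0.5671 -0.0912]
  clip [ 0.5736 -0.1709]
  clip [ 0.5807 -0.2472]
  clip [ 0.5874 -0.3255]
  clip [ 0.6461 -0.0851]
  clip [ 0.6536 -0.1628]
  clip [ 0.6599 -0.24  ]
  clip [ 0.6664 -0.3174]
 pen px [193. 169.] mid(if tip near robot) [ 0.4597 -0.3339] ang 1.13 len,w [0.168 0.021] tip [ 0.429 -0.34 ]
 pen px [214. 182.] mid(if tip near robot) [ 0.4645 -0.2496] ang 13.01 len,w [0.167 0.019] tip [ 0.435 -0.263]
 pen px [234. 190.] mid(if tip near robot) [ 0.4566 -0.1827] ang -1.71 len,w [0.17  0.021] tip [ 0.429 -0.188]
 pen px [259. 197.] mid(if tip near robot) [ 0.4348 -0.1027] ang 9.11 len,w [0.173 0.02 ] tip [ 0.405 -0.113]
 can px [300. 252.] c [0.5372 0.0995] ang -1.32 neck [0.4252 0.1021] foot [0.6085 0.0979] len,w [0.183 0.048]
```

```bash
python3 -m creep '[[[0.42,-0.86,0],[0,0,0.17],1],[[0.42,-0.86,0],[0,0,0.17],1],[[0.42,-0.86,0],[0,0,0.17],1],[[0.42,-0.86,0],[0,0,0.17],1]]' 30
python3 -m creep '[[[0.42,-0.86,0],[0,0,0],1],[[0.42,-0.86,0],[0,0,0],1],[[0.42,-0.86,0],[0,0,0],1],[[0.42,-0.86,0],[0,0,0],1]]' 
python3 -m creep '[[[0.42,-0.86,0],[0,0,0],1],[[0.42,-0.86,0],[0,0,0],1],[[0.42,-0.86,0],[0,0,0],1],[[0.42,-0.86,0],[0,0,0],1]]' 
python3 -m creep '[[[0.4,-0.88,-0.6],[0,0,0],1],[[0.4,-0.88,-0.6],[0,0,0],1],[[0.4,-0.88,-0.6],[0,0,0],1],[[0.4,-0.88,-0.6],[0,0,0],1]]'
```

```text
time: 0.8
tool_pos: [0.2546, 0.4917, 0.3043]
tcp_rot: [-0.0, 0.719, 0.695, 0.0]
ft_force: [-0.9, 0.8, 0.3]
gripper_width: 0.0853
time: 1.3
tool_pos: [0.3166, 0.3645, 0.3041]
tcp_rot: [-0.001, 0.718, 0.696, 0.001]
ft_force: [-0.7, 1.1, 0.3]
gripper_width: 0.0853
time: 1.8
tool_pos: [0.38, 0.2362, 0.304]
tcp_rot: [-0.0, 0.718, 0.696, 0.001]
ft_force: [-1.1, 0.6, -0.3]
gripper_width: 0.0853
time: 2.3
tool_pos: [0.4401, 0.1028, 0.2121]
tcp_rot: [-0.001, 0.718, 0.696, -0.001]
ft_force: [-0.2, 1.1, -0.3]
gripper_width: 0.0857
```

```bash
python3 -m creep '[[[0,-0.01,-0.5],[0,0,0],1],[[0,-0.01,-0.88],[0,0,0],1],[[0,-0.01,-0.88],[0,0,0],1],[[0,-0.01,-0.88],[0,0,0],1],[[0,-0.01,-0.88],[0,0,0],0.2],[[0,-0.01,-0.88],[0,0,0],0.2],[[0,-0.01,-0.88],[0,0,0],0.2],[[0,-0.01,-0.88],[0,0,0],0.2],[[0,-0.01,-0.88],[0,0,0],0.2],[[0,-0.01,-0.88],[0,0,0],0.2],[[0,-0.01,-0.88],[0,0,0],0.2],[[0,-0.01,-0.88],[0,0,0],0.2]]' 40
python3 -c "
from h import *
c=cap('scene');cv2.imwrite('pics/g1.png',cv2.resize(c['bgr'][130:330,180:440],None,fx=3,fy=3))"
```

```text
time: 3.8
tool_pos: [0.4402, 0.1011, 0.083]
tcp_rot: [0.0, 0.718, 0.696, 0.001]
ft_force: [-0.8, 1.7, 8.9]
gripper_width: 0.0269
```

View pics/g1.png

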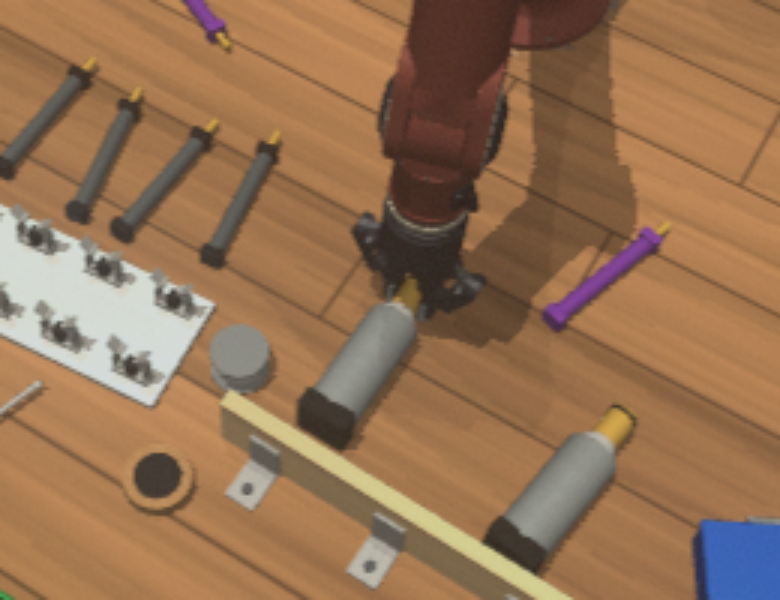

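```bash
python3 -m creep '[[[0.05,0,0.02],[0,0,0],0.2],[[0.1,0,0.02],[0,0,0],0.2],[[0.14,0,0.02],[0,0,0],0.2],[[0.16,0,0.02],[0,0,0],0.2],[[0.16,0,0.02],[0,0,0],0.2]]'
python3 -m creep '[[[0.02,0,0],[0,0,0],0.2],[[0.03,0,0],[0,0,0],0.2],[[0.03,0,0],[0,0,0],0.2]]'
```

```text
time: 4.47
tool_pos: [0.4644, 0.1008, 0.0848]
tcp_rot: [0.0, 0.718, 0.696, 0.0]
ft_force: [0.2, -0.3, -3.0]
gripper_width: 0.0269
time: 4.85
tool_pos: [0.4683, 0.1009, 0.0849]
tcp_rot: [0.0, 0.718, 0.696, 0.0]
ft_force: [-0.2, 0.1, -3.1]
gripper_width: 0.0266
```

```bash
python3 -m creep '[[[0.015,0,0],[0,0,0],0.2],[[0.03,0,0],[0,0,0],0.2],[[0.03,0,0],[0,0,0],0.2]]'
python3 -m creep '[[[0.015,0,0],[0,0,0],0.2],[[0.03,0,0],[0,0,0],0.2],[[0.03,0,0],[0,0,0],0.2]]'
python3 m2.py "stop can"
```

```text
time: 5.22
tool_pos: [0.4701, 0.1008, 0.0843]
tcp_rot: [-0.002, 0.718, 0.696, -0.003]
ft_force: [-5.9, 1.0, -1.9]
gripper_width: 0.0268
time: 5.6
tool_pos: [0.4707, 0.1008, 0.0836]
tcp_rot: [-0.005, 0.717, 0.697, -0.006]
ft_force: [-10.0, 0.5, -0.1]
gripper_width: 0.0267
top
 stop top ctr [0.6443 0.1989] dir 88.61 [0.355 0.018] z 0.0733
 can px [185. 188.] c [0.5403 0.3098] ang -9.5 neck [0.4409 0.3264] foot [0.621  0.2963] len,w [0.183 0.049]
scene
 stop top ctr [0.6488 0.1994] dir 88.7 [0.356 0.018] z 0.0749
```

```bash
python3 -m creep '[[[-0.03,0,0.08],[0,0,0],0.2],[[-0.035,0,0.142],[0,0,0],0.2],[[-0.034,0,0.21],[0,0,0],0.2],[[-0.034,0,0.279],[0,0,0],0.2],[[-0.01,0,0.407],[0,0,0],0.2],[[0.034,0,0.527],[0,0,0],0.2],[[0.095,0,0.633],[0,0,0],0.2],[[0.173,0,0.727],[0,0,0],0.2],[[0.173,0,0.727],[0,0,0],0.2]]' 25
python3 -c "
from h import *
c=cap('scene');cv2.imwrite('pics/g2.png',cv2.resize(c['bgr'][130:330,180:440],None,fx=2.5,fy=2.5))"
```

```text
time: 6.82
tool_pos: [0.506, 0.1004, 0.1957]
tcp_rot: [0.002, 0.719, 0.695, 0.003]
ft_force: [0.7, -0.5, -4.6]
gripper_width: 0.0267
```

View pics/g2.png

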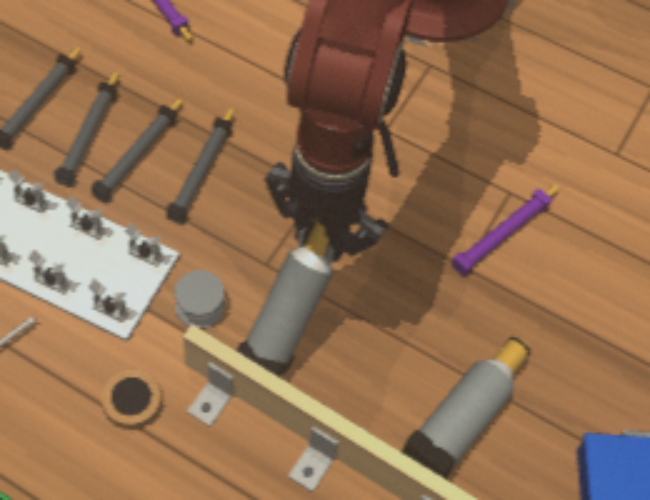

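```bash
python3 -m creep '[[[0.07,0,0.06],[0,0,0],0.2],[[0.16,0,0.11],[0,0,0],0.2],[[0.28,0,0.155],[0,0,0],0.2],[[0.4,0,0.18],[0,0,0],0.2],[[0.54,0,0.185],[0,0,0],0.2],[[0.62,0,0.18],[0,0,0],0.2],[[0.69,0,0.175],[0,0,0],0.2],[[0.69,0,0.175],[0,0,0],0.2],[[0.69,0,0.175],[0,0,0],0.2]]' 25
python3 -c "
from h import *
c=cap('scene');cv2.imwrite('pics/g3.png',cv2.resize(c['bgr'][130:330,180:440],None,fx=2.5,fy=2.5))
w=cloud(c);m=(w[...,1]>.06)&(w[...,1]<.15)&(w[...,0]>.5)&(w[...,0]<.66)&(w[...,2]>.03)&(w[...,2]<.14)&(abs(c['bgr'].max(-1).astype(int)-c['bgr'].min(-1))<40)
for z in np.arange(.03,.14,.02):
    p=w[m&(abs(w[...,2]-z)<.01)]; print(z.round(2),len(p),np.percentile(p[:,:2],[3,50,97],axis=0).round(4).tolist() if len(p)>5 else '')
"
```

```text
time: 8.0
tool_pos: [0.6067, 0.1009, 0.2201]
tcp_rot: [0.0, 0.718, 0.696, 0.0]
ft_force: [-0.2, 0.1, -4.0]
gripper_width: 0.0265
0.03 18 [[0.6074, 0.0642], [0.6559, 0.0842], [0.6589, 0.1249]]
0.05 60 [[0.6059, 0.0604], [0.6539, 0.0815], [0.6584, 0.125]]
0.07 64 [[0.6038, 0.0856], [0.6259, 0.1118], [0.6316, 0.1251]]
0.09 69 [[0.603, 0.0858], [0.6249, 0.1111], [0.6301, 0.1251]]
0.11 72 [[0.6014, 0.0844], [0.6237, 0.1092], [0.6284, 0.1254]]
0.13 90 [[0.6, 0.0846], [0.6201, 0.1104], [0.6264, 0.1251]]
```

View pics/g3.png

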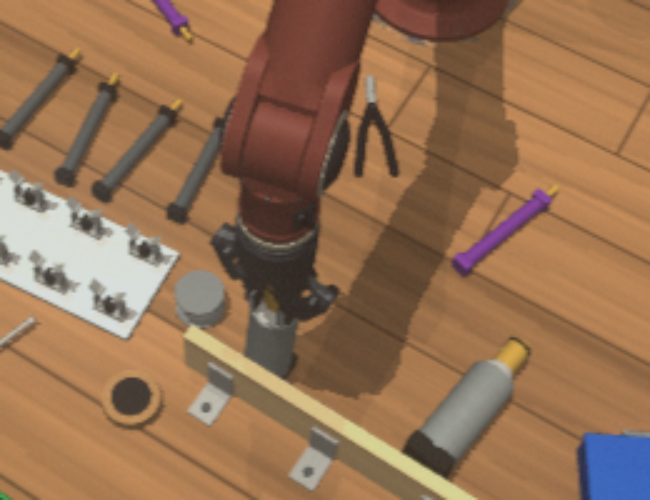

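```bash
cat > tilt.py <<'E'
from h import *
import sys
y0,y1=map(float,sys.argv[1:3])
for n in('scene','top'):
    c=cap(n);w=cloud(c);b=c['bgr'].astype(int)
    m=(w[...,1]>y0)&(w[...,1]<y1)&(w[...,0]>.45)&(w[...,0]<.66)&(w[...,2]>.083)&(w[...,2]<.14)&(b.max(-1)-b.min(-1)<40)&(b.max(-1)>60)
    p=w[m]
    if len(p)<30: print(n,len(p)); continue
    # slope of upper x / lower y envelopes
    zs=np.arange(.088,.14,.01); e=[np.percentile(p[abs(p[:,2]-z)<.006][:,:2],[5,95],axis=0) if (abs(p[:,2]-z)<.006).sum()>8 else np.full((2,2),np.nan) for z in zs]; e=np.array(e)
    k=~np.isnan(e[:,0,0])
    if k.sum()<3: print(n,'few',len(p)); continue
    print(n,len(p),'xmin..xmax slopes deg',[np.degrees(np.polyfit(zs[k],e[k,i,j],1)[0]).round(1) for j in(0,1) for i in(0,1)],'x',e[k][:,:,0].mean(0).round(4),'y',e[k][:,:,1].mean(0).round(4))
E
python3 tilt.py .05 .16
python3 -m creep '[[[0.02,0,0],[0,0,0],0.2],[[0.04,0,0],[0,0,0],0.2],[[0.04,0,0],[0,0,0],0.2]]'
python3 -m creep '[[[0.02,0,0],[0,0,0],0.2],[[0.04,0,0],[0,0,0],0.2],[[0.04,0,0],[0,0,0],0.2]]';python3 tilt.py .05 .16
```

```text
scene 212 xmin..xmax slopes deg [np.float64(-4.9), np.float64(-6.0), np.float64(-3.9), np.float64(-0.4)] x [0.6037 0.6277] y [0.0867 0.1245]
top 0
time: 8.52
tool_pos: [0.6127, 0.1008, 0.2201]
tcp_rot: [-0.0, 0.718, 0.696, -0.0]
ft_force: [-1.6, 0.1, -3.1]
gripper_width: 0.0264
time: 8.9
tool_pos: [0.6188, 0.1008, 0.2201]
tcp_rot: [-0.0, 0.718, 0.696, -0.0]
ft_force: [-1.8, -0.4, -3.6]
gripper_width: 0.0263
scene 189 xmin..xmax slopes deg [np.float64(7.7), np.float64(-1.5), np.float64(-2.1), np.float64(-1.0)] x [0.6103 0.6344] y [0.0886 0.1246]
top 0
```

```bash
python3 -m creep '[[[0.02,0,0],[0,0,0],0.2],[[0.04,0,-0.01],[0,0,0],0.2],[[0.04,0,-0.01],[0,0,0],0.2]]';python3 tilt.py .05 .16
python3 -m creep '[[[0,0,-0.01],[0,0,0],0.2],[[0,0,-0.02],[0,0,0],0.2],[[0,0,-0.02],[0,0,0],0.2]]'
```

```text
time: 9.38
tool_pos: [0.6247, 0.1009, 0.2185]
tcp_rot: [-0.0, 0.718, 0.696, -0.0]
ft_force: [-1.5, -0.8, -4.3]
gripper_width: 0.0254
scene 174 xmin..xmax slopes deg [np.float64(9.9), np.float64(0.5), np.float64(-2.8), np.float64(-2.3)] x [0.6147 0.6371] y [0.09   0.1246]
top 0
time: 9.85
tool_pos: [0.6246, 0.1009, 0.2155]
tcp_rot: [-0.0, 0.718, 0.696, -0.0]
ft_force: [-2.0, -1.0, -4.2]
gripper_width: 0.0256
```

```bash
python3 -m creep '[[[0,0,-0.015],[0,0,0],0.2],[[0,0,-0.03],[0,0,0],0.2],[[0,0,-0.03],[0,0,0],0.2]]'; python3 tilt.py .05 .16;python3 -c "
from h import *
c=cap('scene');cv2.imwrite('pics/g4.png',cv2.resize(c['bgr'][200:300,230:350],None,fx=5,fy=5,interpolation=2))"
```

```text
time: 10.22
tool_pos: [0.6273, 0.1009, 0.2139]
tcp_rot: [0.003, 0.718, 0.696, 0.003]
ft_force: [-0.0, 0.4, 0.4]
gripper_width: 0.0173
scene 159 xmin..xmax slopes deg [np.float64(-6.6), np.float64(-2.1), np.float64(3.7), np.float64(-5.3)] x [0.6094 0.6334] y [0.0888 0.1237]
top 0
```

View pics/g4.png

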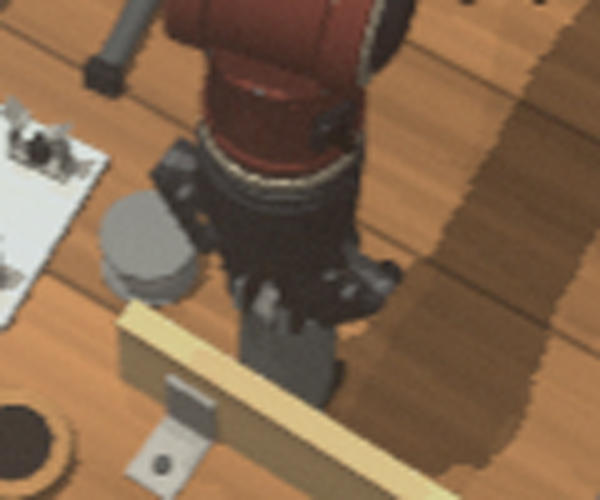

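```bash
python3 -m creep '[[[0,0,0],[0,0,0],0.4],[[0,0,0],[0,0,0],0.8],[[0,0,0],[0,0,0],0.9],[[0,0,0],[0,0,0],0.9],[[0,0,0],[0,0,0],0.9],[[0,0,0],[0,0,0],0.9],[[0,0,0.3],[0,0,0],0.9],[[0,0,0.6],[0,0,0],0.9],[[0,0,0.6],[0,0,0],0.9]]'
python3 -m creep '[[[-0.2,0.5,0],[0,0,0],0.9],[[-0.4,0.95,0],[0,0,0],0.9],[[-0.4,0.95,0],[0,0,0],0.9],[[-0.4,0.95,0],[0,0,0],0.9]]'
python3 tilt.py .05 .16;python3 -c "
from h import *
c=cap('scene');a=cv2.resize(c['bgr'][195:315,230:350],None,fx=4,fy=4,interpolation=2)
d=cap('top');b=cv2.resize(d['bgr'][120:200,220:300],None,fx=6,fy=6,interpolation=2);cv2.imwrite('pics/g5.png',np.hstack([a[:480],b[:480]]))"
```

```text
time: 11.5
tool_pos: [0.6266, 0.1012, 0.3059]
tcp_rot: [0.003, 0.718, 0.696, 0.004]
ft_force: [-0.7, -0.4, -0.1]
gripper_width: 0.0768
time: 12.0
tool_pos: [0.5624, 0.2471, 0.3002]
tcp_rot: [-0.001, 0.715, 0.699, -0.001]
ft_force: [-0.1, -0.3, 0.8]
gripper_width: 0.0771
scene 259 xmin..xmax slopes deg [np.float64(-21.7), np.float64(-1.9), np.float64(-10.4), np.float64(-0.9)] x [0.6058 0.6353] y [0.0863 0.1247]
top few 87
```

View pics/g5.png

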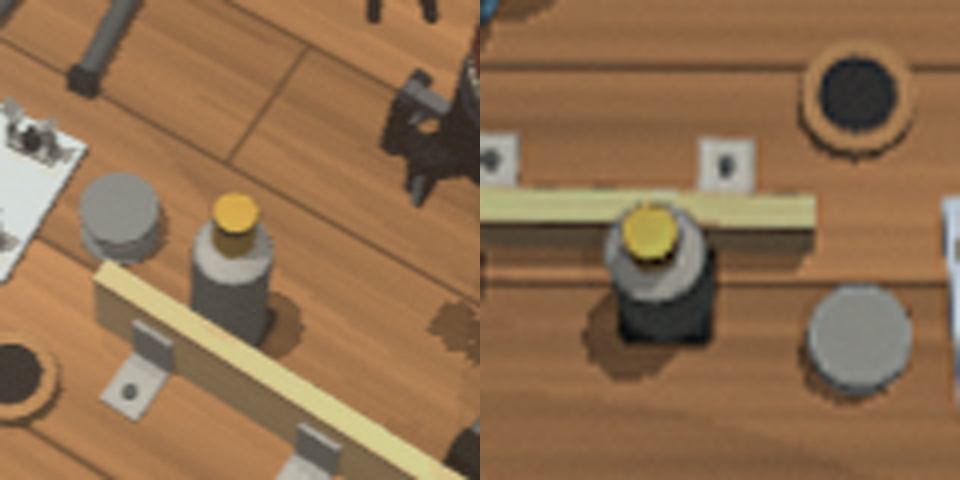

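```bash
cat > neck.py <<'E'
from h import *
for n in('scene','top'):
    c=cap(n);w=cloud(c)
    for (y0,y1) in((.05,.15),(.25,.36)):
        m=(w[...,0]>.5)&(w[...,0]<.7)&(w[...,1]>y0)&(w[...,1]<y1)
        k=m&(w[...,2]>.178)&(w[...,2]<.2); s=m&(abs(w[...,2]-.14)<.008)&(w[...,0]<.65)
        p=w[k]; 
        if len(p)>5: print(n,'neck top n',len(p),((p.min(0)+p.max(0))/2).round(4),'px',np.argwhere(k).mean(0)[::-1].round(1), 'ray', ray(c,*np.argwhere(k).mean(0)[::-1],.185).round(4))
E
python3 neck.py; python3 m2.py can; python3 -c "from h import *;s=observe();print(s['joint_pos'].round(2))"
```

```text
scene neck top n 101 [0.61   0.1004 0.1841] px [288.  248.3] ray [0.611  0.1007 0.185 ]
top neck top n 70 [0.6069 0.1001 0.1841] px [248.  158.4] ray [0.6061 0.1    0.185 ]
top
scene
[-0.44  0.56 -0.01  1.54  0.    1.04  1.09]
```

```bash
python3 -m creep '[[[-0.3,0.25,0],[0,0,-0.09],0.95],[[-0.665,0.51,-0.3],[0,0,-0.09],0.95],[[-0.665,0.51,-0.73],[0,0,-0.09],0.95],[[-0.665,0.51,-0.73],[0,0,-0.09],0.95],[[-0.665,0.51,-0.73],[0,0,-0.09],0.95]]' 40
python3 m2.py can
```

```text
time: 13.02
tool_pos: [0.4661, 0.3191, 0.1918]
tcp_rot: [0.0, 0.766, 0.643, -0.0]
ft_force: [0.8, 0.5, 0.2]
gripper_width: 0.081
top
scene
```

```bash
python3 -m creep '[[[-0.02,0.03,-0.4],[0,0,0],0.95],[[-0.02,0.03,-0.71],[0,0,0],0.95],[[-0.02,0.03,-0.71],[0,0,0],0.95],[[-0.02,0.03,-0.71],[0,0,0],0.95],[[-0.02,0.03,-0.71],[0,0,0],0.2],[[-0.02,0.03,-0.71],[0,0,0],0.2],[[-0.02,0.03,-0.71],[0,0,0],0.2],[[-0.02,0.03,-0.71],[0,0,0],0.2],[[-0.02,0.03,-0.71],[0,0,0],0.2],[[-0.02,0.03,-0.71],[0,0,0],0.2],[[-0.02,0.03,-0.71],[0,0,0],0.2]]' 40
python3 -m creep '[[[-0.005,-0.05,0],[0,0,0.03],0.2],[[-0.01,-0.1,0],[0,0,0.06],0.2],[[-0.01,-0.15,0],[0,0,0.09],0.2],[[-0.01,-0.15,0],[0,0,0.09],0.2]]'
python3 -m creep '[[[0.04,0,0],[0,0,0],0.2],[[0.08,0,0],[0,0,0],0.2],[[0.08,0,0],[0,0,0],0.2]]'
```

```text
time: 14.5
tool_pos: [0.4622, 0.3247, 0.0863]
tcp_rot: [0.0, 0.765, 0.644, 0.001]
ft_force: [-0.8, 0.1, 5.9]
gripper_width: 0.0268
time: 15.0
tool_pos: [0.4608, 0.3037, 0.0863]
tcp_rot: [-0.001, 0.717, 0.697, 0.002]
ft_force: [-0.7, 2.0, 5.9]
gripper_width: 0.0262
time: 15.38
tool_pos: [0.4667, 0.3034, 0.0861]
tcp_rot: [-0.003, 0.717, 0.697, -0.005]
ft_force: [-12.2, 1.7, 15.6]
gripper_width: 0.0267
```

```bash
python3 -m creep '[[[-0.03,0,0.07],[0,0,0],0.2],[[-0.045,0,0.15],[0,0,0],0.2],[[-0.04,0,0.22],[0,0,0],0.2],[[-0.04,0,0.29],[0,0,0],0.2],[[-0.01,0,0.425],[0,0,0],0.2],[[0.035,0,0.55],[0,0,0],0.2],[[0.1,0,0.66],[0,0,0],0.2],[[0.18,0,0.76],[0,0,0],0.2],[[0.18,0,0.76],[0,0,0],0.2]]' 25
python3 -c "
from h import *
c=cap('scene');cv2.imwrite('pics/g6.png',cv2.resize(c['bgr'][210:360,280:440],None,fx=4,fy=4))"
```

```text
time: 16.5
tool_pos: [0.5, 0.3016, 0.2005]
tcp_rot: [0.0, 0.719, 0.696, 0.001]
ft_force: [-2.4, -0.5, 0.4]
gripper_width: 0.027
```

View pics/g6.png

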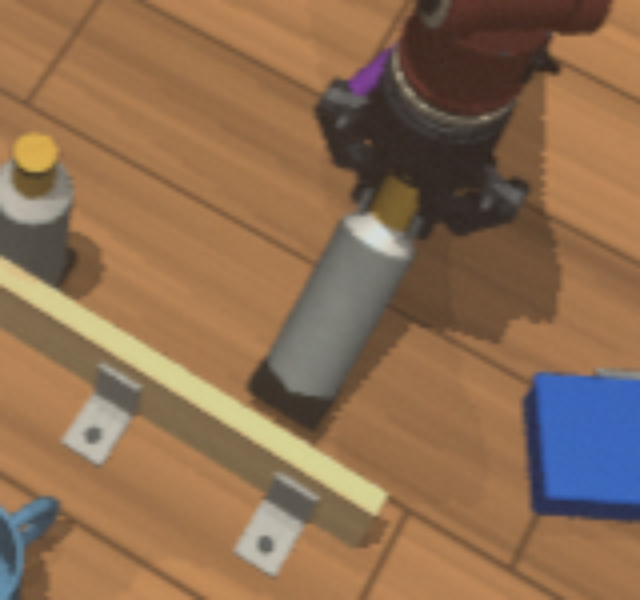

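```bash
python3 -m creep '[[[0.13,0,0.075],[0,0.067,0],0.2],[[0.285,-0.005,0.139],[0,0.133,0],0.2],[[0.445,-0.01,0.168],[0,0.2,0],0.2],[[0.616,-0.01,0.185],[0,0.267,0],0.2],[[0.79,-0.015,0.175],[0,0.33,0],0.2],[[0.87,-0.015,0.16],[0,0.36,0],0.2],[[0.96,-0.02,0.15],[0,0.39,0],0.2],[[0.96,-0.02,0.15],[0,0.39,0],0.2],[[0.96,-0.02,0.15],[0,0.39,0],0.2]]' 25
python3 tilt.py .25 .36
python3 -c "
from h import *
c=cap('scene');cv2.imwrite('pics/g7.png',cv2.resize(c['bgr'][210:360,280:440],None,fx=4,fy=4))"
```

```text
time: 17.68
tool_pos: [0.6428, 0.2992, 0.2207]
tcp_rot: [-0.21, 0.684, 0.664, -0.217]
ft_force: [0.2, -0.7, -6.0]
gripper_width: 0.0267
scene 0
top 0
```

View pics/g7.png

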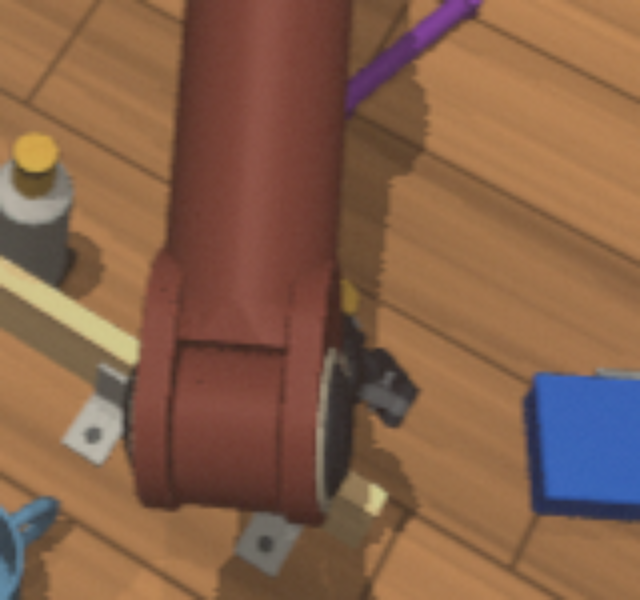

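```bash
python3 -m creep '[[[0.02,0,-0.01],[0,0,0],0.2],[[0.02,0,-0.02],[0,0,0],0.2],[[0.02,0,-0.02],[0,0,0],0.2]]'
python3 -m creep '[[[0,0,-0.01],[0,0,0],0.2],[[0,0,-0.02],[0,0,0],0.2],[[0,0,-0.02],[0,0,0],0.2]]'
python3 -m creep '[[[0.02,0,0],[0,0,0],0.2],[[0.02,0,0],[0,0,0],0.2],[[0.02,0,0],[0,0,0],0.2]]'
python3 -c "
from h import *
c=cap('top');w=cloud(c)
m=(w[...,0]>.48)&(w[...,0]<.64)&(w[...,1]>.25)&(w[...,1]<.36)
for z in (.04,.07,.1,.13):
    p=w[m&(abs(w[...,2]-z)<.012)];print(z,len(p),np.percentile(p[:,:2],[3,97],axis=0).round(4).tolist() if len(p)>5 else '')
cv2.imwrite('pics/g8.png',cv2.resize(c['bgr'][120:220,130:250],None,fx=5,fy=5))"
```

```text
time: 18.2
tool_pos: [0.6463, 0.2988, 0.2185]
tcp_rot: [-0.21, 0.684, 0.664, -0.217]
ft_force: [-0.5, -0.9, -6.4]
gripper_width: 0.0269
time: 18.58
tool_pos: [0.6463, 0.2988, 0.2154]
tcp_rot: [-0.21, 0.684, 0.664, -0.217]
ft_force: [0.2, -0.5, -5.5]
gripper_width: 0.0267
time: 18.95
tool_pos: [0.6494, 0.2989, 0.2157]
tcp_rot: [-0.21, 0.684, 0.664, -0.216]
ft_force: [0.6, -0.1, -6.1]
gripper_width: 0.0265
0.04 14 [[0.5856, 0.2911], [0.6395, 0.3579]]
0.07 14 [[0.5843, 0.2859], [0.6396, 0.3578]]
0.1 9 [[0.5837, 0.283], [0.5876, 0.3047]]
0.13 33 [[0.5829, 0.2808], [0.6021, 0.3144]]
```

View pics/g8.png

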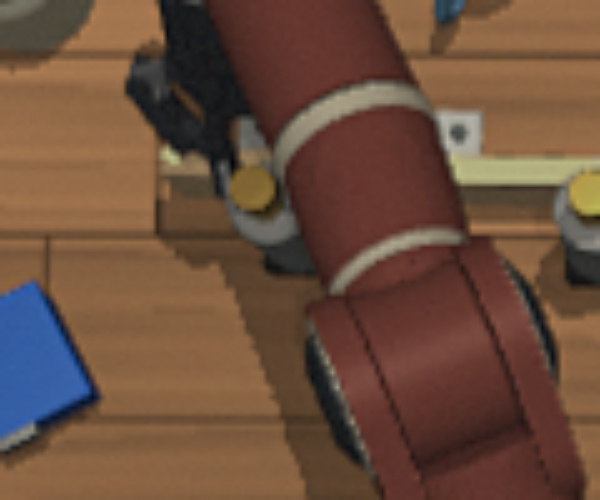

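```bash
python3 -m creep '[[[0.01,0,-0.01],[0,0,0],0.2],[[0.02,0,-0.02],[0,0,0],0.2],[[0.02,0,-0.02],[0,0,0],0.2]]'
python3 -m creep '[[[0,0,-0.01],[0,0,0],0.2],[[0,0,-0.02],[0,0,0],0.2],[[0,0,-0.02],[0,0,0],0.2]]'
python3 neck.py
```

```text
time: 19.38
tool_pos: [0.6521, 0.299, 0.2123]
tcp_rot: [-0.21, 0.684, 0.664, -0.217]
ft_force: [-1.6, -0.7, -6.0]
gripper_width: 0.0268
time: 19.75
tool_pos: [0.6523, 0.2989, 0.2095]
tcp_rot: [-0.21, 0.684, 0.664, -0.217]
ft_force: [-1.3, -0.5, -6.2]
gripper_width: 0.0267
scene neck top n 99 [0.6103 0.101  0.1846] px [288.1 248.2] ray [0.6108 0.1009 0.185 ]
scene neck top n 62 [0.6235 0.3186 0.1901] px [365.5 295.2] ray [0.6184 0.3156 0.185 ]
top neck top n 72 [0.606  0.1002 0.1851] px [248.  158.4] ray [0.606  0.1001 0.185 ]
top neck top n 149 [0.6277 0.3136 0.1893] px [175.8 152.5] ray [0.6236 0.3127 0.185 ]
```

```bash
sed -i "s/k=m&(w/k=m\&(c['bgr'][...,2].astype(int)-c['bgr'][...,0]>70)\&(w/" neck.py && sed -i 's/>.178)/>.165)/' neck.py && python3 neck.py
```

```text
scene neck top n 87 [0.6097 0.1005 0.1857] px [288.1 247.7] ray [0.6096 0.1002 0.185 ]
scene neck top n 28 [0.6096 0.3043 0.1883] px [363.3 289.4] ray [0.6082 0.3047 0.185 ]
top neck top n 63 [0.6079 0.1004 0.1847] px [247.8 158.2] ray [0.6067 0.1007 0.185 ]
top neck top n 52 [0.6114 0.2985 0.1866] px [180.3 156.6] ray [0.6113 0.2993 0.185 ]
```

```bash
python3 -m creep '[[[0,0,0],[0,0,0],0.36],[[0,0,0],[0,0,0],0.4],[[0,0,0],[0,0,0],0.5],[[0,0,0],[0,0,0],0.8],[[0,0,0],[0,0,0],0.8],[[0,0,0],[0,0,0],0.8],[[0,0,0],[0,0,0],0.8]]'
python3 neck.py
```

```text
time: 20.82
tool_pos: [0.6524, 0.2989, 0.2096]
tcp_rot: [-0.21, 0.684, 0.664, -0.217]
ft_force: [-0.8, -0.0, -0.2]
gripper_width: 0.0686
scene neck top n 88 [0.6087 0.1004 0.1849] px [288.1 247.7] ray [0.6095 0.1002 0.185 ]
scene neck top n 14 [0.6099 0.3036 0.1835] px [362.7 289.6] ray [0.6096 0.3039 0.185 ]
top neck top n 62 [0.6077 0.1002 0.1835] px [247.8 158.2] ray [0.6067 0.1008 0.185 ]
top neck top n 47 [0.6122 0.2957 0.1851] px [181.2 156.6] ray [0.6114 0.2966 0.185 ]
```

```bash
python3 -m creep '[[[0.1,0,0.15],[0,0,0],0.8],[[0.25,0,0.36],[0,0,0],0.8],[[0.38,0,0.55],[0,0,0],0.8],[[0.38,0,0.6],[0,-0.1,0],0.8],[[0.2,-0.3,0.7],[0,-0.2,0],0.8],[[0,-0.6,0.7],[0,-0.3,0],0.8],[[-0.3,-1,0.7],[0,-0.39,0],0.8],[[-0.6,-1,0.7],[0,-0.39,0],0.8],[[-0.6,-1,0.7],[0,-0.39,0],0.8]]'
python3 -m creep '[[[-0.3,-0.5,0],[0,0,0],0.8],[[-0.6,-1,0],[0,0,0],0.8],[[-0.6,-1,0],[0,0,0],0.8],[[-0.6,-1,0],[0,0,0],0.8]]'
python3 m2.py pen; python3 neck.py
python3 -c "
from h import *
c=cap('top');cv2.imwrite('pics/g9.png',cv2.resize(c['bgr'][100:300,130:430],None,fx=2.6,fy=2.6))"
```

```text
time: 22.05
tool_pos: [0.5573, 0.1462, 0.3146]
tcp_rot: [-0.001, 0.718, 0.696, -0.003]
ft_force: [1.2, 0.2, 1.2]
gripper_width: 0.0684
time: 22.55
tool_pos: [0.4704, -0.0053, 0.3152]
tcp_rot: [0.001, 0.721, 0.693, -0.001]
ft_force: [0.9, -0.1, 0.4]
gripper_width: 0.0681
top
 pen px [359. 215.] mid(if tip near robot) [ 0.4589 -0.2496] ang 13.15 len,w [0.166 0.02 ] tip [ 0.409 -0.265]
 pen px [338. 218.] mid(if tip near robot) [ 0.4499 -0.1817] ang -1.65 len,w [0.164 0.019] tip [ 0.388 -0.183]
 pen px [384. 217.] mid(if tip near robot) [ 0.453  -0.3335] ang 1.23 len,w [0.168 0.02 ] tip [ 0.396 -0.338]
 pen px [314. 226.] mid(if tip near robot) [ 0.4259 -0.1033] ang 8.33 len,w [0.165 0.018] tip [ 0.371 -0.113]
scene
 pen px [193. 169.] mid(if tip near robot) [ 0.4606 -0.3339] ang 1.28 len,w [0.17  0.019] tip [ 0.435 -0.34 ]
 pen px [214. 182.] mid(if tip near robot) [ 0.4646 -0.2505] ang 13.27 len,w [0.168 0.02 ] tip [ 0.437 -0.262]
 pen px [233. 190.] mid(if tip near robot) [ 0.457  -0.1827] ang -1.65 len,w [0.169 0.02 ] tip [ 0.429 -0.188]
 pen px [259. 197.] mid(if tip near robot) [ 0.4341 -0.1031] ang 8.47 len,w [0.167 0.02 ] tip [ 0.417 -0.112]
scene neck top n 88 [0.6095 0.1003 0.1851] px [288.1 247.7] ray [0.6095 0.1002 0.185 ]
scene neck top n 98 [0.6151 0.2949 0.1851] px [358.3 289.5] ray [0.6149 0.2951 0.185 ]
top neck top n 62 [0.6075 0.1003 0.184 ] px [247.8 158.2] ray [0.6068 0.1006 0.185 ]
top neck top n 63 [0.6132 0.2945 0.1844] px [181.8 156.1] ray [0.6127 0.2949 0.185 ]
```

View pics/g9.png

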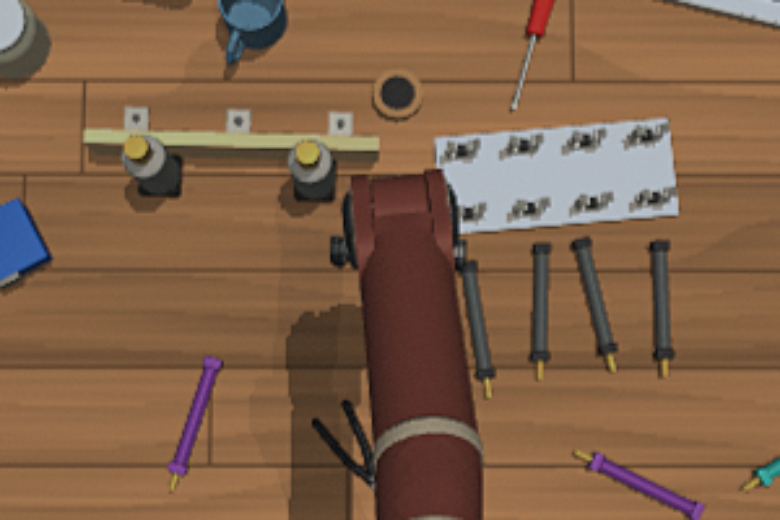

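```bash
python3 -m creep '[[[-0.15,-0.35,-0.2],[0,0,0.12],0.5],[[-0.26,-0.65,-0.5],[0,0,0.12],0.5],[[-0.26,-0.65,-0.9],[0,0,0.12],0.5],[[-0.26,-0.65,-1],[0,0,0.12],0.5],[[-0.26,-0.65,-1],[0,0,0.12],0.5],[[-0.26,-0.65,-1],[0,0,0.12],0.5]]' 60
```

```text
time: 23.55
tool_pos: [0.4346, -0.098, 0.1654]
tcp_rot: [0.001, 0.649, 0.761, 0.001]
ft_force: [-0.5, 0.4, -0.5]
gripper_width: 0.0429
```

```bash
python3 -m creep '[[[-0.02,-0.03,-0.3],[0,0,0],0.5],[[-0.02,-0.03,-0.56],[0,0,0],0.5],[[-0.02,-0.03,-0.56],[0,0,0],0.5],[[-0.02,-0.03,-0.56],[0,0,0],0.5]]' 60
python3 -m creep '[[[0,0,0],[0,0,0],0.1],[[0,0,0],[0,0,0],0.1],[[0,0,0],[0,0,0],0.1],[[0,0,0],[0,0,0],0.1],[[0,0,0],[0,0,0],0.1],[[0,0,0],[0,0,0],0.1],[[0,0,0.3],[0,0,0],0.1],[[0,0,0.5],[0,0,0],0.1],[[0,0,0.5],[0,0,0],0.1]]' 80
python3 m2.py pen
```

```text
time: 24.05
tool_pos: [0.4316, -0.103, 0.0822]
tcp_rot: [0.001, 0.649, 0.761, 0.001]
ft_force: [-0.2, 0.0, -0.2]
gripper_width: 0.0426
time: 25.18
tool_pos: [0.4316, -0.1035, 0.1582]
tcp_rot: [0.003, 0.649, 0.761, 0.002]
ft_force: [-0.1, 0.0, -1.7]
gripper_width: 0.0141
top
 pen px [359. 215.] mid(if tip near robot) [ 0.459  -0.2497] ang 13.16 len,w [0.167 0.02 ] tip [ 0.405 -0.266]
 pen px [384. 217.] mid(if tip near robot) [ 0.4528 -0.3334] ang 1.12 len,w [0.164 0.019] tip [ 0.398 -0.338]
scene
 pen px [194. 169.] mid(if tip near robot) [ 0.4603 -0.3335] ang 1.04 len,w [0.17  0.019] tip [ 0.432 -0.339]
 pen px [214. 182.] mid(if tip near robot) [ 0.4653 -0.2498] ang 13.31 len,w [0.17 0.02] tip [ 0.435 -0.263]
```

```bash
python3 -m creep '[[[0,0,-0.3],[0,0,0],0.1],[[0,0,-0.5],[0,0,0],0.1],[[0,0,-0.5],[0,0,0],0.1],[[0,0,-0.5],[0,0,0],0.4],[[0,0,-0.5],[0,0,0],0.5],[[0,0,-0.5],[0,0,0],0.5],[[0,0,-0.5],[0,0,0],0.5],[[0,0,-0.53],[0,0,0],0.5],[[0,0,-0.555],[0,0,0],0.5],[[0,0,-0.555],[0,0,0],0.5]]' 60
python3 -m creep '[[[0,0,0],[0,0,0],0.1],[[0,0,0],[0,0,0],0.1],[[0,0,0],[0,0,0],0.1],[[0,0,0],[0,0,0],0.1],[[0,0,0],[0,0,0],0.1],[[0,0,0],[0,0,0],0.1]]' 80
```

```text
time: 26.52
tool_pos: [0.4302, -0.1031, 0.072]
tcp_rot: [-0.0, 0.649, 0.761, -0.0]
ft_force: [0.4, 0.0, 0.4]
gripper_width: 0.0427
time: 27.28
tool_pos: [0.4307, -0.1031, 0.0732]
tcp_rot: [0.001, 0.649, 0.761, 0.0]
ft_force: [-1.3, 0.1, 5.8]
gripper_width: 0.0153
```

```bash
python3 -m creep '[[[0,0,0.3],[0,0,0],0.1],[[0,0,0.5],[0,0,0],0.1],[[0,0,0.5],[0,0,0],0.1],[[0,0,0.5],[0,0,0],0.1]]' 80
python3 -c "
from h import *
c=cap('scene');cv2.imwrite('pics/g10.png',cv2.resize(c['bgr'][120:270,190:340],None,fx=4,fy=4))"
```

```text
time: 27.78
tool_pos: [0.4298, -0.1031, 0.1469]
tcp_rot: [-0.001, 0.649, 0.761, -0.0]
ft_force: [-0.0, -0.3, -0.4]
gripper_width: 0.0152
```

View pics/g10.png

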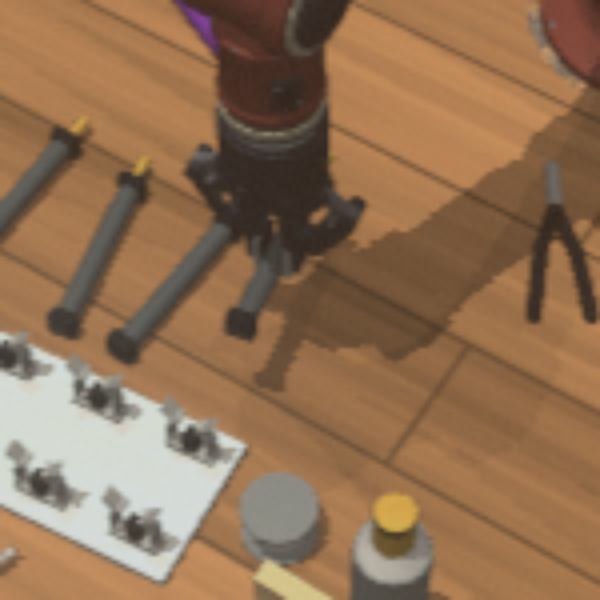

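```bash
python3 -m creep '[[[0.3,0.02,0.1],[0,0,-0.05],0.1],[[0.6,0.05,0.1],[0,0,-0.05],0.1],[[0.9,0.09,0.1],[0,0,-0.05],0.1],[[0.9,0.09,0.1],[0,0,-0.05],0.1],[[0.9,0.09,0.1],[0,0,-0.05],0.1]]' 100
cat > place.py <<'E'
# where the clips are vs the held pen: heights>0.035 clusters near the rack; prints target shift for place i
from h import *
import sys
P=np.array([[.6042,-.088],[.6112,-.1664],[.6179,-.2439],[.6248,-.3220]])[int(sys.argv[1])]
s=observe(); q=s['tcp_rot']; d=P-s['tool_pos'][:2]
print('shift share',(d/.15).round(3),'z',s['tool_pos'][2].round(4),'toolx deg',np.degrees(2*np.arctan2(q[2],q[1])).round(2),'want 94.8','f',s['ft_force'].round(1),'w',s['gripper_width'].round(4))
E
python3 place.py 0
```

```text
time: 28.45
tool_pos: [0.5638, -0.0896, 0.1606]
tcp_rot: [-0.002, 0.679, 0.735, -0.002]
ft_force: [0.2, -0.1, -2.2]
gripper_width: 0.0144Traceback (most recent call last):
  File "place.py", line 6, in <module>
    print('shift share',(d/.15).round(3),'z',s['tool_pos'][2].round(4),'toolx deg',np.degrees(2*np.arctan2(q[2],q[1])).round(2),'want 94.8','f',s['ft_force'].round(1),'w',s['gripper_width'].round(4))
                                                                                                                                                                           ^^^^^^^^^^^^^^^^^^^^^^^^
AttributeError: 'float' object has no attribute 'round'
```

```bash
sed -i "s/s\['gripper_width'\].round(4)/round(s['gripper_width'],4)/" place.py && cat >> place.py <<'E'
for n in('scene','top'):
    c=cap(n); w=cloud(c); za=s['tool_pos'][2]-.0622
    loc=(w[...,:2]-P)@np.array([[np.cos(.0838),-np.sin(.0838)],[np.sin(.0838),np.cos(.0838)]])
    m=(abs(w[...,2]-za)<.02)&(loc[...,0]>.03)&(loc[...,0]<.1)&(abs(loc[...,1])<.03)&(w[...,2]>.062)
    if m.sum()>15:
        l=loc[m]; z=w[m][:,2]; k=l[:,0]<.06
        print(n,m.sum(),'far end x',np.percentile(l[:,0],98).round(4),'y mid shaft',[np.mean(np.percentile(l[(l[:,0]>a)&(l[:,0]<a+.01),1],[5,95])).round(4) if ((l[:,0]>a)&(l[:,0]<a+.01)).sum()>4 else None for a in(.03,.04,.05,.06,.07)],'ztop',np.percentile(z[k],90).round(4) if k.any() else None,np.percentile(z[~k],90).round(4) if (~k).any() else None)
E
python3 -m creep '[[[0.14,0.01,0],[0,0,0],0.1],[[0.27,0.01,0],[0,0,0],0.1],[[0.27,0.01,0],[0,0,0],0.1],[[0.27,0.01,0],[0,0,0],0.1]]' 100
python3 place.py 0
```

```text
time: 28.95
tool_pos: [0.604, -0.0885, 0.1618]
tcp_rot: [-0.001, 0.679, 0.734, -0.001]
ft_force: [1.0, 0.0, -0.5]
gripper_width: 0.0145
shift share [0.001 0.003] z 0.1618 toolx deg 94.51 want 94.8 f [ 1.   0.  -0.5] w 0.0145
scene 132 far end x 0.0734 y mid shaft [np.float64(-0.0007), np.float64(-0.0011), np.float64(-0.0004), np.float64(-0.0001), np.float64(-0.0014)] ztop 0.1095 0.1118
```

```bash
python3 -m creep '[[[0,0.004,-0.15],[0,0,0],0.1],[[0,0.004,-0.27],[0,0,0],0.1],[[0,0.004,-0.27],[0,0,0],0.1],[[0,0.004,-0.27],[0,0,0],0.1]]' 110
python3 -m creep '[[[0,0,-0.04],[0,0,0],0.1],[[0,0,-0.08],[0,0,0],0.1],[[0,0,-0.08],[0,0,0],0.1]]'
python3 -m creep '[[[0,0,-0.03],[0,0,0],0.1],[[0,0,-0.05],[0,0,0],0.1],[[0,0,-0.05],[0,0,0],0.1]]'
```

```text
time: 29.55
tool_pos: [0.606, -0.0877, 0.1222]
tcp_rot: [0.0, 0.679, 0.735, -0.0]
ft_force: [-0.0, -1.0, -0.6]
gripper_width: 0.0141
time: 29.92
tool_pos: [0.6074, -0.0871, 0.1113]
tcp_rot: [0.001, 0.679, 0.735, 0.002]
ft_force: [-0.1, 1.3, 4.1]
gripper_width: 0.0143
time: 30.3
tool_pos: [0.6066, -0.0871, 0.1042]
tcp_rot: [0.001, 0.678, 0.735, 0.001]
ft_force: [-2.4, 1.9, 10.3]
gripper_width: 0.014
```

```bash
python3 -m creep '[[[0,0,-0.03],[0,0,0],0.1],[[0,0,-0.05],[0,0,0],0.1],[[0,0,-0.05],[0,0,0],0.1]]' 120
python3 -m creep '[[[0,0,-0.03],[0,0,0],0.1],[[0,0,-0.05],[0,0,0],0.1],[[0,0,-0.05],[0,0,0],0.1]]'
```

```text
time: 30.68
tool_pos: [0.6067, -0.0871, 0.1037]
tcp_rot: [0.001, 0.679, 0.735, 0.001]
ft_force: [-12.9, 3.0, 49.9]
gripper_width: 0.0145
time: 31.05
tool_pos: [0.6067, -0.0871, 0.1033]
tcp_rot: [0.002, 0.679, 0.734, 0.001]
ft_force: [-26.0, 4.9, 87.9]
gripper_width: 0.0138
```

```bash
python3 -m creep '[[[0,0,0.06],[0,0,0],0.1],[[0,0,0.08],[0,0,0],0.4],[[0,0,0.08],[0,0,0],0.5],[[0,0,0.08],[0,0,0],0.5],[[0,0,0.08],[0,0,0],0.5],[[0,0,0.4],[0,0,0],0.5],[[0,0,0.8],[0,0,0],0.5],[[-0.4,-0.2,0.9],[0,0,0],0.5],[[-0.8,-0.5,0.9],[0,0,0],0.5],[[-0.8,-0.5,0.9],[0,0,0],0.5]]' 60
cat > seat.py <<'E'
from h import *
P=np.array([[.6042,-.088],[.6112,-.1664],[.6179,-.2439],[.6248,-.3220]])
for n in('scene','top'):
    c=cap(n); w=cloud(c)
    for i in range(4):
        loc=(w[...,:2]-P[i])@np.array([[np.cos(.0838),-np.sin(.0838)],[np.sin(.0838),np.cos(.0838)]])
        r=[]
        for a,b in((-.074,-.062),(-.028,-.012),(-.012,.012),(.012,.028),(.062,.074)):
            m=(loc[...,0]>a)&(loc[...,0]<b)&(abs(loc[...,1])<.007)&(w[...,2]<.09)
            r.append(np.nanmedian(w[m][:,2]).round(4) if m.sum()>3 else None)
        print(n,i,'top z along pen (collar53 shaft51):',*r)
E
python3 seat.py; python3 m2.py pen
```

```text
time: 32.3
tool_pos: [0.4821, -0.1657, 0.2222]
tcp_rot: [-0.001, 0.681, 0.733, -0.002]
ft_force: [-0.1, 0.3, -0.3]
gripper_width: 0.0426
scene 0 top z along pen (collar53 shaft51): 0.0518 0.0463 0.0478 0.0499 0.0075
scene 1 top z along pen (collar53 shaft51): 0.0001 0.0111 0.0116 0.0111 0.0006
scene 2 top z along pen (collar53 shaft51): 0.0023 0.0106 0.0108 0.0111 0.0019
scene 3 top z along pen (collar53 shaft51): 0.0012 0.0119 0.0111 0.011 0.0032
top 0 top z along pen (collar53 shaft51): 0.0513 0.0483 0.0485 0.0473 0.052
top 1 top z along pen (collar53 shaft51): None 0.0088 0.0091 0.0087 -0.0029
top 2 top z along pen (collar53 shaft51): None 0.0119 0.0087 0.008 -0.0022
top 3 top z along pen (collar53 shaft51): -0.0006 0.0076 0.009 0.0084 -0.0001
top
 pen px [384. 216.] mid(if tip near robot) [ 0.4532 -0.3332] ang 1.42 len,w [0.164 0.02 ] tip [ 0.402 -0.335]
scene
```

```bash
python3 -m creep '[[[-0.19,-0.11,0],[0,0,-0.063],0.5],[[-0.19,-0.11,-0.3],[0,0,-0.063],0.5],[[-0.19,-0.11,-0.3],[0,0,-0.063],0.5],[[-0.19,-0.11,-0.3],[0,0,-0.063],0.5]]' 60
python3 -c "
from h import *
for n in('scene','top'):
    c=cap(n);w=cloud(c);b=c['bgr'].astype(int)
    m=(w[...,0]>.35)&(w[...,0]<.57)&(w[...,1]>-.215)&(w[...,1]<-.15)&(w[...,2]>.008)&(w[...,2]<.035)&(b.max(-1)<110)
    p=w[m]
    for x in np.arange(.36,.56,.02):
        q=p[abs(p[:,0]-x)<.01]; print(n,x.round(2),len(q),np.percentile(q[:,1],[5,95]).mean().round(4) if len(q)>5 else '',end=' | ')
    print()
"
```

```text
time: 33.0
tool_pos: [0.4592, -0.178, 0.1779]
tcp_rot: [0.0, 0.713, 0.701, 0.001]
ft_force: [0.2, -0.3, 0.3]
gripper_width: 0.0429
scene 0.36 0  | scene 0.38 14 -0.1795 | scene 0.4 36 -0.1787 | scene 0.42 34 -0.1815 | scene 0.44 34 -0.1818 | scene 0.46 35 -0.1822 | scene 0.48 30 -0.1817 | scene 0.5 35 -0.1825 | scene 0.52 44 -0.1829 | scene 0.54 5  | scene 0.56 7 -0.1698 | 
top 0.36 0  | top 0.38 6 -0.1695 | top 0.4 7 -0.1658 | top 0.42 15 -0.1701 | top 0.44 14 -0.1762 | top 0.46 1  | top 0.48 0  | top 0.5 0  | top 0.52 1  | top 0.54 0  | top 0.56 18 -0.1674 |
```

```bash
python3 -m creep '[[[-0.03,-0.027,-0.35],[0,0,0],0.5],[[-0.035,-0.027,-0.65],[0,0,0],0.5],[[-0.035,-0.027,-0.7],[0,0,0],0.5],[[-0.035,-0.027,-0.7],[0,0,0],0.5]]' 60
python3 -m creep '[[[0,0,0],[0,0,0],0.1],[[0,0,0],[0,0,0],0.1],[[0,0,0],[0,0,0],0.1],[[0,0,0],[0,0,0],0.1],[[0,0,0],[0,0,0],0.1],[[0,0,0],[0,0,0],0.1],[[0,0,0.3],[0,0,0],0.1],[[0,0,0.6],[0,0,0],0.1],[[0,0,0.6],[0,0,0],0.1]]' 90
python3 place.py 1
```

```text
time: 33.6
tool_pos: [0.4532, -0.1831, 0.0734]
tcp_rot: [0.001, 0.714, 0.7, 0.0]
ft_force: [0.7, -0.6, 0.2]
gripper_width: 0.0428
time: 34.72
tool_pos: [0.4541, -0.1838, 0.1665]
tcp_rot: [0.004, 0.714, 0.7, 0.002]
ft_force: [0.5, -0.2, -0.8]
gripper_width: 0.0145
shift share [1.047 0.116] z 0.1665 toolx deg 88.86 want 94.8 f [ 0.5 -0.2 -0.8] w 0.0145
```

```bash
python3 -m creep '[[[0.3,0.03,0],[0,0,0.066],0.1],[[0.65,0.08,0],[0,0,0.066],0.1],[[0.9,0.11,0],[0,0,0.066],0.1],[[1,0.116,0],[0,0,0.066],0.1],[[1,0.116,0],[0,0,0.066],0.1]]' 100
python3 place.py 1
```

```text
time: 35.45
tool_pos: [0.6021, -0.1648, 0.1605]
tcp_rot: [-0.001, 0.676, 0.737, -0.001]
ft_force: [-0.4, -0.3, -1.2]
gripper_width: 0.014
shift share [ 0.061 -0.01 ] z 0.1605 toolx deg 94.88 want 94.8 f [-0.4 -0.3 -1.2] w 0.014
scene 111 far end x 0.0673 y mid shaft [np.float64(0.0021), np.float64(0.0017), np.float64(0.0013), np.float64(0.0021), None] ztop 0.1079 0.1102
```

```bash
python3 -m creep '[[[0.05,-0.012,0],[0,0,0],0.1],[[0.06,-0.012,-0.1],[0,0,0],0.1],[[0.06,-0.012,-0.26],[0,0,0],0.1],[[0.06,-0.012,-0.26],[0,0,0],0.1],[[0.06,-0.012,-0.26],[0,0,0],0.1]]' 110
python3 place.py 1 | head -1
python3 -m creep '[[[0,0,-0.04],[0,0,0],0.1],[[0,0,-0.08],[0,0,0],0.1],[[0,0,-0.08],[0,0,0],0.1]]'
python3 -m creep '[[[0,0,-0.03],[0,0,0],0.1],[[0,0,-0.05],[0,0,0],0.1],[[0,0,-0.05],[0,0,0],0.1]]'
```

```text
time: 36.17
tool_pos: [0.6107, -0.1672, 0.1228]
tcp_rot: [-0.001, 0.677, 0.736, -0.0]
ft_force: [-0.3, -1.4, 0.4]
gripper_width: 0.014
shift share [0.003 0.005] z 0.1228 toolx deg 94.82 want 94.8 f [-0.3 -1.4  0.4] w 0.014
time: 36.65
tool_pos: [0.6122, -0.1659, 0.1117]
tcp_rot: [0.0, 0.676, 0.737, 0.001]
ft_force: [1.6, 3.3, 1.8]
gripper_width: 0.0142
time: 37.02
tool_pos: [0.6114, -0.1662, 0.1055]
tcp_rot: [-0.0, 0.677, 0.736, 0.001]
ft_force: [-2.7, 5.2, 11.6]
gripper_width: 0.0142
```

```bash
python3 -m creep '[[[0,0,-0.03],[0,0,0],0.1],[[0,0,-0.05],[0,0,0],0.1],[[0,0,-0.05],[0,0,0],0.1]]' 120
python3 -m creep '[[[0,0,-0.02],[0,0,0],0.1],[[0,0,-0.03],[0,0,0],0.1],[[0,0,-0.03],[0,0,0],0.1]]' 120
```

```text
time: 37.4
tool_pos: [0.6114, -0.1661, 0.1051]
tcp_rot: [0.0, 0.677, 0.736, 0.001]
ft_force: [-13.5, 7.2, 46.0]
gripper_width: 0.0136
time: 37.78
tool_pos: [0.6115, -0.1661, 0.1049]
tcp_rot: [0.0, 0.677, 0.736, 0.001]
ft_force: [-19.7, 9.8, 68.1]
gripper_width: 0.0138
```

```bash
python3 -m creep '[[[0,0,0.04],[0,0,0],0.1],[[0,0,0.06],[0,0,0],0.4],[[0,0,0.06],[0,0,0],0.5],[[0,0,0.06],[0,0,0],0.5],[[0,0,0.06],[0,0,0],0.5],[[0,0,0.4],[0,0,0],0.5],[[0,0,0.7],[0,0,0],0.5],[[-0.4,0.2,0.75],[0,0,0],0.5],[[-0.9,0.5,0.75],[0,0,0.09],0.5],[[-0.9,0.5,0.75],[0,0,0.09],0.5]]' 60
python3 seat.py; python3 m2.py pen;python3 neck.py
```

```text
time: 39.02
tool_pos: [0.4729, -0.0909, 0.2042]
tcp_rot: [-0.002, 0.622, 0.783, -0.001]
ft_force: [0.8, -0.6, 0.0]
gripper_width: 0.0427
scene 0 top z along pen (collar53 shaft51): 0.0497 0.0471 0.0486 0.0506 0.0504
scene 1 top z along pen (collar53 shaft51): 0.0503 0.046 0.0465 0.0493 0.0088
scene 2 top z along pen (collar53 shaft51): 0.0021 0.0106 0.0115 0.012 0.0018
scene 3 top z along pen (collar53 shaft51): 0.0023 0.011 0.0109 0.0118 0.0004
top 0 top z along pen (collar53 shaft51): None 0.0516 0.0496 0.0496 0.0476
top 1 top z along pen (collar53 shaft51): None 0.047 0.0482 0.0466 0.0511
top 2 top z along pen (collar53 shaft51): 0.0 0.0069 0.0079 0.0072 -0.0025
top 3 top z along pen (collar53 shaft51): -0.0034 0.0083 0.0078 0.0082 -0.0029
top
 pen px [359. 215.] mid(if tip near robot) [ 0.4593 -0.2495] ang 13.16 len,w [0.166 0.02 ] tip [ 0.414 -0.263]
 pen px [384. 217.] mid(if tip near robot) [ 0.4533 -0.3335] ang 1.34 len,w [0.164 0.021] tip [ 0.401 -0.337]
scene
 pen px [194. 169.] mid(if tip near robot) [ 0.46   -0.3336] ang 1.1 len,w [0.168 0.021] tip [ 0.431 -0.34 ]
scene neck top n 88 [0.6101 0.1004 0.1852] px [288.1 247.7] ray [0.6095 0.1002 0.185 ]
scene neck top n 96 [0.6139 0.295  0.1851] px [358.3 289.5] ray [0.6148 0.2951 0.185 ]
top neck top n 62 [0.6086 0.1003 0.183 ] px [247.8 158.2] ray [0.6067 0.1007 0.185 ]
top neck top n 63 [0.6135 0.2944 0.1834] px [181.8 156.1] ray [0.6127 0.2949 0.185 ]
```

```bash
python3 -m creep '[[[-0.05,-0.4,0],[0,0,0],0.5],[[-0.07,-0.8,-0.1],[0,0,0],0.5],[[-0.07,-1,-0.2],[0,0,0],0.5],[[-0.07,-1,-0.2],[0,0,0],0.5],[[-0.07,-1,-0.2],[0,0,0],0.5]]' 60
```

```text
time: 39.95
tool_pos: [0.4664, -0.242, 0.1742]
tcp_rot: [-0.0, 0.623, 0.782, 0.0]
ft_force: [-0.3, 0.8, -0.3]
gripper_width: 0.0427
```

```bash
python3 -m creep '[[[-0.03,-0.053,-0.35],[0,0,0],0.5],[[-0.03,-0.053,-0.62],[0,0,0],0.5],[[-0.03,-0.053,-0.675],[0,0,0],0.5],[[-0.03,-0.053,-0.675],[0,0,0],0.5]]' 60
python3 -m creep '[[[0,0,0],[0,0,0],0.1],[[0,0,0],[0,0,0],0.1],[[0,0,0],[0,0,0],0.1],[[0,0,0],[0,0,0],0.1],[[0,0,0],[0,0,0],0.1],[[0,0,0],[0,0,0],0.1],[[0,0,0.3],[0,0,0],0.1],[[0,0,0.6],[0,0,0],0.1],[[0,0,0.6],[0,0,0],0.1]]' 90
python3 place.py 2
```

```text
time: 40.45
tool_pos: [0.4621, -0.2495, 0.0737]
tcp_rot: [0.0, 0.622, 0.783, 0.0]
ft_force: [0.8, 0.1, -0.2]
gripper_width: 0.0427
time: 41.58
tool_pos: [0.4632, -0.2514, 0.1675]
tcp_rot: [0.005, 0.623, 0.782, 0.001]
ft_force: [0.3, 0.2, -1.4]
gripper_width: 0.0146
shift share [1.031 0.05 ] z 0.1675 toolx deg 102.9 want 94.8 f [ 0.3  0.2 -1.4] w 0.0146
```

```bash
python3 -m creep '[[[0.3,0.02,0],[0,0,-0.09],0.1],[[0.65,0.04,0],[0,0,-0.09],0.1],[[0.9,0.05,0],[0,0,-0.09],0.1],[[1,0.05,0],[0,0,-0.09],0.1],[[1,0.05,0],[0,0,-0.09],0.1]]' 100
python3 place.py 2
```

```text
time: 42.3
tool_pos: [0.6112, -0.2419, 0.1611]
tcp_rot: [-0.001, 0.676, 0.737, -0.0]
ft_force: [-0.1, 0.0, -2.2]
gripper_width: 0.0146
shift share [ 0.045 -0.013] z 0.1611 toolx deg 94.89 want 94.8 f [-0.1  0.  -2.2] w 0.0146
scene 114 far end x 0.0689 y mid shaft [np.float64(0.0033), np.float64(0.0029), np.float64(0.002), np.float64(0.0024), None] ztop 0.1093 0.1097
top 23 far end x 0.0602 y mid shaft [None, np.float64(0.0078), np.float64(0.0084), None, None] ztop 0.1106 0.1098
```

```bash
python3 -m creep '[[[0.045,-0.015,0],[0,0,0],0.1],[[0.05,-0.015,-0.1],[0,0,0],0.1],[[0.05,-0.015,-0.26],[0,0,0],0.1],[[0.05,-0.015,-0.26],[0,0,0],0.1],[[0.05,-0.015,-0.26],[0,0,0],0.1]]' 110
python3 place.py 2 | head -1
python3 -m creep '[[[0,0,-0.04],[0,0,0],0.1],[[0,0,-0.08],[0,0,0],0.1],[[0,0,-0.08],[0,0,0],0.1]]'
python3 -m creep '[[[0,0,-0.03],[0,0,0],0.1],[[0,0,-0.05],[0,0,0],0.1],[[0,0,-0.05],[0,0,0],0.1]]'
```

```text
time: 43.02
tool_pos: [0.6184, -0.2435, 0.1238]
tcp_rot: [-0.001, 0.677, 0.736, 0.001]
ft_force: [-0.1, 5.4, 3.9]
gripper_width: 0.0139
shift share [-0.003 -0.003] z 0.1238 toolx deg 94.82 want 94.8 f [-0.1  5.4  3.9] w 0.0139
time: 43.5
tool_pos: [0.6192, -0.2443, 0.1119]
tcp_rot: [0.0, 0.677, 0.736, 0.001]
ft_force: [2.1, 3.2, -1.4]
gripper_width: 0.0137
time: 43.88
tool_pos: [0.6193, -0.2447, 0.1067]
tcp_rot: [0.0, 0.676, 0.737, 0.0]
ft_force: [-0.8, 4.0, 10.5]
gripper_width: 0.0136
```

```bash
python3 -m creep '[[[0,0,-0.03],[0,0,0],0.1],[[0,0,-0.05],[0,0,0],0.1],[[0,0,-0.05],[0,0,0],0.1]]' 120
python3 -m creep '[[[0,0,-0.02],[0,0,0],0.1],[[0,0,-0.03],[0,0,0],0.1],[[0,0,-0.03],[0,0,0],0.1]]' 120
```

```text
time: 44.25
tool_pos: [0.6194, -0.2447, 0.1063]
tcp_rot: [0.001, 0.676, 0.736, 0.0]
ft_force: [-12.0, 8.9, 42.1]
gripper_width: 0.0136
time: 44.62
tool_pos: [0.6194, -0.2448, 0.106]
tcp_rot: [0.001, 0.677, 0.736, 0.0]
ft_force: [-18.9, 11.3, 62.6]
gripper_width: 0.0136
```

```bash
python3 -m creep '[[[0,0,0.04],[0,0,0],0.1],[[0,0,0.06],[0,0,0],0.4],[[0,0,0.06],[0,0,0],0.5],[[0,0,0.06],[0,0,0],0.5],[[0,0,0.06],[0,0,0],0.5],[[0,0,0.4],[0,0,0],0.5],[[0,0,0.7],[0,0,0],0.5],[[-0.4,0.2,0.75],[0,0,0],0.5],[[-0.9,0.5,0.75],[0,0,0],0.5],[[-0.9,0.5,0.75],[0,0,-0.04],0.5],[[-0.9,0.5,0.75],[0,0,-0.04],0.5]]' 60
python3 seat.py; python3 m2.py pen
```

```text
time: 46.0
tool_pos: [0.4817, -0.1691, 0.2051]
tcp_rot: [-0.001, 0.699, 0.715, -0.001]
ft_force: [0.2, -0.5, 0.4]
gripper_width: 0.0425
scene 0 top z along pen (collar53 shaft51): 0.0491 0.0475 0.0478 0.049 0.0509
scene 1 top z along pen (collar53 shaft51): 0.0508 0.0485 0.046 0.0483 0.0103
scene 2 top z along pen (collar53 shaft51): 0.0243 0.0412 0.0436 0.0498 0.0072
scene 3 top z along pen (collar53 shaft51): 0.0018 0.0106 0.0113 0.0096 0.0028
top 0 top z along pen (collar53 shaft51): 0.0502 0.0473 0.0467 0.0477 0.0523
top 1 top z along pen (collar53 shaft51): None 0.0458 0.0477 0.0491 0.0502
top 2 top z along pen (collar53 shaft51): None 0.0462 0.0466 0.0455 0.049
top 3 top z along pen (collar53 shaft51): -0.0011 0.0103 0.0082 0.0083 -0.0016
top
 pen px [384. 216.] mid(if tip near robot) [ 0.4529 -0.3335] ang 1.27 len,w [0.164 0.02 ] tip [ 0.403 -0.338]
scene
```

```bash
python3 -m creep '[[[-0.05,-0.4,0],[0,0,0],0.5],[[-0.12,-0.8,-0.1],[0,0,0],0.5],[[-0.165,-1,-0.2],[0,0,0],0.5],[[-0.165,-1,-0.2],[0,0,0],0.5],[[-0.165,-1,-0.2],[0,0,0],0.5]]' 60
```

```text
time: 46.82
tool_pos: [0.4599, -0.3194, 0.175]
tcp_rot: [-0.0, 0.699, 0.715, 0.001]
ft_force: [0.0, 0.2, -0.6]
gripper_width: 0.043
```

```bash
python3 -m creep '[[[-0.02,-0.095,-0.2],[0,0,0],0.5],[[-0.02,-0.095,-0.5],[0,0,0],0.5],[[-0.02,-0.095,-0.685],[0,0,0],0.5],[[-0.02,-0.095,-0.685],[0,0,0],0.5]]' 60
python3 -m creep '[[[0,0,0],[0,0,0],0.1],[[0,0,0],[0,0,0],0.1],[[0,0,0],[0,0,0],0.1],[[0,0,0],[0,0,0],0.1],[[0,0,0],[0,0,0],0.1],[[0,0,0],[0,0,0],0.1],[[0,0,0.3],[0,0,0],0.1],[[0,0,0.6],[0,0,0],0.1],[[0,0,0.6],[0,0,0],0.1]]' 90
python3 place.py 3
```

```text
time: 47.32
tool_pos: [0.4579, -0.3326, 0.0724]
tcp_rot: [0.0, 0.698, 0.716, 0.001]
ft_force: [0.7, 0.4, 0.8]
gripper_width: 0.0426
time: 48.45
tool_pos: [0.4573, -0.3359, 0.1657]
tcp_rot: [0.004, 0.7, 0.714, 0.0]
ft_force: [0.8, -0.1, -2.5]
gripper_width: 0.0148
shift share [1.117 0.092] z 0.1657 toolx deg 91.18 want 94.8 f [ 0.8 -0.1 -2.5] w 0.0148
```

```bash
python3 -m creep '[[[0.3,0.03,0],[0,0,0.04],0.1],[[0.65,0.06,0],[0,0,0.04],0.1],[[0.9,0.08,0],[0,0,0.04],0.1],[[1,0.08,0],[0,0,0.04],0.1],[[1,0.08,0],[0,0,0.04],0.1]]' 100
python3 -m creep '[[[0.11,0,0],[0,0,0],0.1],[[0.11,0,0],[0,0,0],0.1],[[0.11,0,0],[0,0,0],0.1]]' 100
python3 place.py 3
```

```text
time: 49.18
tool_pos: [0.6058, -0.3212, 0.1596]
tcp_rot: [-0.002, 0.676, 0.737, -0.0]
ft_force: [-0.3, -0.3, -1.4]
gripper_width: 0.0148
time: 49.55
tool_pos: [0.6207, -0.3228, 0.1617]
tcp_rot: [-0.001, 0.677, 0.736, -0.001]
ft_force: [-0.7, -0.6, -1.2]
gripper_width: 0.0145
shift share [0.027 0.005] z 0.1617 toolx deg 94.76 want 94.8 f [-0.7 -0.6 -1.2] w 0.0145
scene 121 far end x 0.0721 y mid shaft [np.float64(0.0002), np.float64(-0.0006), np.float64(-0.001), np.float64(-0.0017), np.float64(-0.0001)] ztop 0.1113 0.1119
top 52 far end x 0.0665 y mid shaft [None, np.float64(0.0038), np.float64(0.0005), np.float64(-0.0016), None] ztop 0.1116 0.11
```

```bash
python3 -m creep '[[[0.02,0.004,0],[0,0,0],0.1],[[0.02,0.004,-0.1],[0,0,0],0.1],[[0.02,0.004,-0.26],[0,0,0],0.1],[[0.02,0.004,-0.26],[0,0,0],0.1],[[0.02,0.004,-0.26],[0,0,0],0.1]]' 110
python3 place.py 3 | head -1
python3 -m creep '[[[0,0,-0.04],[0,0,0],0.1],[[0,0,-0.08],[0,0,0],0.1],[[0,0,-0.08],[0,0,0],0.1]]'
python3 -m creep '[[[0,0,-0.03],[0,0,0],0.1],[[0,0,-0.05],[0,0,0],0.1],[[0,0,-0.05],[0,0,0],0.1]]'
```

```text
time: 50.28
tool_pos: [0.6254, -0.322, 0.1235]
tcp_rot: [0.0, 0.677, 0.736, -0.0]
ft_force: [-0.1, 0.2, -0.8]
gripper_width: 0.0144
shift share [-0.004 -0.   ] z 0.1235 toolx deg 94.81 want 94.8 f [-0.1  0.2 -0.8] w 0.0144
time: 50.75
tool_pos: [0.6274, -0.3208, 0.1149]
tcp_rot: [0.002, 0.676, 0.737, 0.002]
ft_force: [-0.7, 2.6, 10.1]
gripper_width: 0.0141
time: 51.12
tool_pos: [0.6266, -0.3205, 0.1044]
tcp_rot: [0.0, 0.676, 0.737, 0.001]
ft_force: [1.8, 3.4, 3.2]
gripper_width: 0.0143
```

```bash
python3 -m creep '[[[0,0,-0.03],[0,0,0],0.1],[[0,0,-0.05],[0,0,0],0.1],[[0,0,-0.05],[0,0,0],0.1]]' 120
python3 -m creep '[[[0,0,-0.02],[0,0,0],0.1],[[0,0,-0.03],[0,0,0],0.1],[[0,0,-0.03],[0,0,0],0.1]]' 120
```

```text
time: 51.5
tool_pos: [0.6267, -0.3206, 0.104]
tcp_rot: [0.001, 0.677, 0.736, 0.001]
ft_force: [-8.0, 8.4, 31.3]
gripper_width: 0.0142
time: 51.88
tool_pos: [0.6268, -0.3206, 0.1038]
tcp_rot: [0.001, 0.677, 0.736, 0.001]
ft_force: [-14.3, 11.4, 48.0]
gripper_width: 0.0139
```

Seated against a hard stop. Next I release, retreat well clear and check everything.

```bash
python3 -m creep '[[[0,0,0.04],[0,0,0],0.1],[[0,0,0.05],[0,0,0],0.4],[[0,0,0.05],[0,0,0],0.5],[[0,0,0.05],[0,0,0],0.5],[[0,0,0.05],[0,0,0],0.5],[[0,0,0.4],[0,0,0],0.5],[[0,0,0.8],[0,0,0],0.5],[[-0.3,-0.4,1],[0,0,0],0.5],[[-0.7,-0.8,1],[0,0,0],0.5],[[-0.8,-1,1],[0,0,0],0.5],[[-0.8,-1,1],[0,0,0],0.5]]' 60
python3 -m creep '[[[-0.4,-0.4,0.1],[0,0,0],0.5],[[-0.9,-0.8,0.2],[0,0,0],0.5],[[-0.9,-0.8,0.2],[0,0,0],0.5],[[-0.9,-0.8,0.2],[0,0,0],0.5]]' 60
cat > seat2.py <<'E'
from h import *
P=np.array([[.6042,-.088],[.6112,-.1664],[.6179,-.2439],[.6248,-.3220]])
for n,bx in(('scene',.0025),('top',-.0025)):
    c=cap(n); w=cloud(c)
    for i in range(4):
        loc=(w[...,:2]-[bx,0]-P[i])@np.array([[np.cos(.0838),-np.sin(.0838)],[np.sin(.0838),np.cos(.0838)]])
        r=[]
        for a,b in((-.074,-.060),(-.03,-.01),(-.01,.01),(.01,.03),(.060,.074)):
            m=(loc[...,0]>a)&(loc[...,0]<b)&(abs(loc[...,1])<.014)&(w[...,2]<.09)&(w[...,2]>.025)
            r.append((np.nanpercentile(w[m][:,2],85).round(4),np.median(loc[m][:,1]).round(3),int(m.sum())) if m.sum()>5 else None)
        m=(abs(loc[...,1])<.013)&(abs(loc[...,0])<.11)&(w[...,2]>.025)
        print(n,i,*[tuple(map(float,q)) if q else q for q in r],'xext',np.percentile(loc[m][:,0],[1,99]).round(3))
E
python3 seat2.py; python3 neck.py; python3 m.py | awk '/ctr/' | head -60 | cut -c1-90
python3 -c "
from h import *
c=cap('scene');d=cap('top');a=cv2.resize(c['bgr'][140:350,120:400],None,fx=2.8,fy=2.8)[:588,:784];cv2.imwrite('pics/g11.png',a);cv2.imwrite('pics/g12.png',cv2.resize(c['bgr'][170:270,130:260],None,fx=6,fy=6,interpolation=2))"
```

```text
time: 53.25
tool_pos: [0.4991, -0.4789, 0.2417]
tcp_rot: [0.0, 0.681, 0.732, -0.003]
ft_force: [0.6, -0.5, -0.4]
gripper_width: 0.0425
time: 53.75
tool_pos: [0.3634, -0.5971, 0.2722]
tcp_rot: [-0.0, 0.681, 0.732, -0.003]
ft_force: [-0.1, -0.2, -0.1]
gripper_width: 0.0426
scene 0 (0.055, 0.002, 41.0) (0.0518, 0.001, 38.0) (0.0533, 0.002, 43.0) (0.0521, 0.002, 44.0) (0.0558, 0.002, 57.0) xext [-0.091  0.073]
scene 1 (0.0558, 0.002, 43.0) (0.0528, 0.002, 42.0) (0.0526, 0.001, 40.0) (0.0532, 0.002, 43.0) (0.0544, 0.002, 52.0) xext [-0.092  0.074]
scene 2 (0.0559, 0.003, 33.0) (0.0527, 0.002, 41.0) (0.0526, 0.002, 43.0) (0.0538, 0.001, 41.0) (0.056, 0.003, 41.0) xext [-0.088  0.076]
scene 3 (0.0555, 0.004, 42.0) (0.0536, 0.003, 42.0) (0.0532, 0.002, 37.0) (0.0534, 0.003, 40.0) (0.0547, 0.005, 41.0) xext [-0.09   0.075]
top 0 (0.0553, -0.0, 34.0) (0.0513, -0.0, 37.0) (0.0539, 0.0, 31.0) (0.0514, 0.001, 37.0) (0.0557, 0.001, 31.0) xext [-0.091  0.073]
top 1 (0.0544, -0.001, 35.0) (0.0512, 0.001, 32.0) (0.0506, -0.0, 36.0) (0.0525, 0.0, 31.0) (0.0547, 0.002, 34.0) xext [-0.09   0.072]
top 2 
[... 2082 characters left out ...]
 0.244] size [0.022 0.147] ang 72.5 zmax 0.025 bgr [132.  65. 12
[259. 247.] 303 ctr [ 0.582 -0.009] size [0.063 0.053] ang 54.9 zmax 0.042 bgr [128. 135. 
[316. 296.] 3439 ctr [0.628 0.19 ] size [0.382 0.092] ang 83.6 zmax 0.185 bgr [ 76. 103. 1
[177. 268.] 89 ctr [ 0.751 -0.167] size [0.013 0.102] ang 72.2 zmax 0.024 bgr [134. 150. 1
[232. 289.] 443 ctr [ 0.721 -0.003] size [0.063 0.062] ang 82.8 zmax 0.023 bgr [ 64.  94. 
[415. 311.] 165 ctr [0.525 0.438] size [0.057 0.023] ang 1.5 zmax 0.049 bgr [160.  91.  58
[277. 340.] 370 ctr [0.777 0.178] size [0.045 0.063] ang 0.7 zmax 0.092 bgr [79. 71. 62.]
[375. 400.] 119 ctr [0.78  0.445] size [0.039 0.011] ang 0.1 zmax 0.112 bgr [102. 119. 127
```

View pics/g12.png

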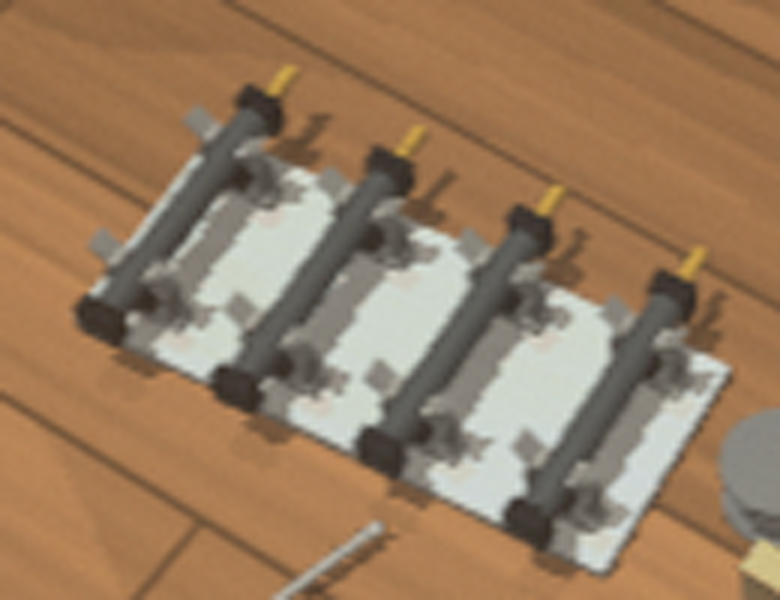

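All four pens lie level in their own clip places, with collar tops at 53–55 mm and shaft tops around 51–53 mm. Both canisters stand upright at the board, and the other things are where they were. I'm handing the job in.

```bash
python3 -c "
from bench import ticket,observe
print(observe()['time'],ticket.close_job())"
```

```text
the job is handed in; nothing more can be done
54.15 None
```

The job is handed in at 54 s: both canisters stand upright against the stop, and all four pens are snapped into their own clip places.

- **Canisters:** Each was butted against the board by its neck and tipped up.
    - After release, both neck tops read 185 mm high and within about 1 mm of where an upright canister against the face should be.
    - On the first canister the pads slid off the neck while I settled it down, but it stayed standing.
    - While I lowered each upright canister, the gripper still read 4 to 6 N, close to the canister's full weight. I can't rule out that a foot was a few millimetres off the table for a moment just before release.
- **Pens:** Each was pressed to a hard stop, with the wrist force peaking at 48 to 88 N.
    - The first pen was set back down once and gripped lower, because the first hold was too high on the shaft.
    - The final depth readings show all four level at the seated height and within about 1 to 4 mm of their place centres.
- **Other things:** The spool, tape, screwdriver, pliers and the purple look-alike at (205,262) read the same as before, to within camera noise. So did the parts of the case and of the second purple look-alike that fell inside the measured area. The turquoise look-alike was outside it and was not re-measured; the arm never went near it.

The two cameras disagreed by about 5 mm in x, so I used their average throughout.

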